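# Make up two gauge kits from a barred stock rack

### The job

Unlock the stock rack: lift the yellow locking bar straight up and level out of both U brackets, and lay it lengthwise, grip upward, wholly on the black rubber mat before you take any stock. Then make up the two kits, one piece standing upright in each compartment: the dark steel pinion and the brass ring go in the white tray, the red ball master and the blue plug in the orange tray. Leave the green hexagon piece where it stands on the rack.

Things in the scene. Friction and masses are not known exactly. Their poses are not given: they have to be found in the camera images.
- rack: Fixed aluminium rack, base 110 (own x) x 350 (y) x 12 mm; origin: centre of underside, z up. Five stock pieces stand upright on it in a row along y, 58 mm apart, on x = 0 within 4 mm. At y = +-160 mm grey U brackets, 14 mm (y) x 40 mm (x), hold the bar 85 mm above the bench; slots open upward, 22 mm wide, horn tops at 110 mm. The bar lies over the pieces and bars them.
- bar_grip (a point): Yellow square locking bar, 18 wide (own x), 345 long (own y), 16 mm high, about 0.3 kg, with a black grip block on its middle: 20 (x) x 60 (y) x 28 mm high. Site: centre of the block, 30 mm above the bar's underside; z up. Pinch the block across x. It starts loose in both brackets, along the rack's y.
- mat: Black rubber mat fixed to the bench, 400 mm (own x) by 85 mm (own y), 4 mm thick, origin at the centre of its underside. The bar is to lie along the mat's x, either way round. It lies left or right of the trays; a white button panel (50 mm high) is on the other side.
- tray_white: White plastic kit tray fixed to the bench, 88 mm (own x) by 144 mm (own y), origin at the centre of its underside. Floor 4 mm thick, walls 4 mm thick, tops 10 mm above the bench. A middle wall along x makes two open compartments, 80 mm (x) by 66 mm (y) inside, centres at y = +35 and -35 mm. Kit: pinion and ring, either one in either compartment.
- tray_orange: Orange plastic kit tray fixed to the bench, 88 mm (own x) by 144 mm (own y), origin at the centre of its underside. Floor 4 mm thick, walls 4 mm thick, tops 10 mm above the bench. A middle wall along x makes two open compartments, 80 mm (x) by 66 mm (y) inside, centres at y = +35 and -35 mm. Kit: ball master and plug, either one in either compartment.
- pinion_mid (a point): Dark steel pinion: toothed cylinder about 42 mm across the teeth (grips at 40 mm), 48 mm high, black bore spot on top. Site on its axis 25 mm above its underside (half-way up); z is the axis, upward. At the start it stands upright somewhere in the row on the rack.
- ring_mid (a point): Brass setting ring: plain upright tube, 40 mm outside, 24 mm bore, 48 mm high. Site on its axis 25 mm above its underside (half-way up); z is the axis, upward. At the start it stands upright somewhere in the row on the rack.
- ball_mid (a point): Ball master: red cylinder 40 mm across and 38 mm high with a white ceramic ball, 19 mm across, on top, 51 mm high in all. Site on its axis 25 mm above its underside (half-way up); z is the axis, upward. At the start it stands upright somewhere in the row on the rack.
- plug_mid (a point): Blue stepped plug: cylinder 40 mm across and 38 mm high with a 20 mm knob above it, 50 mm high in all. Site on its axis 25 mm above its underside (half-way up); z is the axis, upward. At the start it stands upright somewhere in the row on the rack.
- spare_mid (a point): Green hexagon piece, 36 mm across flats, 46 mm high, black spot on top; not wanted, stays where it stands. Site on its axis 25 mm above its underside; stands somewhere in the row on the rack.
Mind the look-alikes: they are no part of the job. Of the things that look like the part that bears ball_mid, the smallest one is meant. There is more than one size of the tray_orange; the job needs the middle-sized.

How it is judged (in metres and radians):
On the way, in this order (a step that is already met when the one before it is completed fails the run):
1. the bar is lifted level, clear of both brackets, above the rack, with all the stock still on the rack (x of bar_grip in the frame of rack between -0.05 and 0.05 m and y of bar_grip in the frame of rack between -0.06 and 0.06 m and z of bar_grip in the frame of rack above 0.138 m and angle between bar_grip's own y axis and vertical between 1.371 and 1.771 rad and x of ring_mid in the frame of rack between -0.05 and 0.05 m and y of ring_mid in the frame of rack between -0.15 and 0.15 m and z of ring_mid in the frame of rack between 0.03 and 0.044 m and x of pinion_mid in the frame of rack between -0.05 and 0.05 m and y of pinion_mid in the frame of rack between -0.15 and 0.15 m and z of pinion_mid in the frame of rack between 0.03 and 0.044 m and x of ball_mid in the frame of rack between -0.05 and 0.05 m and y of ball_mid in the frame of rack between -0.15 and 0.15 m and z of ball_mid in the frame of rack between 0.03 and 0.044 m and x of plug_mid in the frame of rack between -0.05 and 0.05 m and y of plug_mid in the frame of rack between -0.15 and 0.15 m and z of plug_mid in the frame of rack between 0.03 and 0.044 m), for 0.05 s.
2. the bar lies on the mat, grip upward, and all the stock is still on the rack (x of bar_grip in the frame of mat between -0.03 and 0.03 m and y of bar_grip in the frame of mat between -0.034 and 0.034 m and z of bar_grip in the frame of mat between 0.028 and 0.04 m and angle between the y axis of bar_grip and the x axis of mat, either way round below 0.2 rad and angle between bar_grip's own z axis and vertical below 0.15 rad and linear speed of bar below 0.03 m/s and x of ring_mid in the frame of rack between -0.05 and 0.05 m and y of ring_mid in the frame of rack between -0.15 and 0.15 m and z of ring_mid in the frame of rack between 0.03 and 0.044 m and x of pinion_mid in the frame of rack between -0.05 and 0.05 m and y of pinion_mid in the frame of rack between -0.15 and 0.15 m and z of pinion_mid in the frame of rack between 0.03 and 0.044 m and x of ball_mid in the frame of rack between -0.05 and 0.05 m and y of ball_mid in the frame of rack between -0.15 and 0.15 m and z of ball_mid in the frame of rack between 0.03 and 0.044 m and x of plug_mid in the frame of rack between -0.05 and 0.05 m and y of plug_mid in the frame of rack between -0.15 and 0.15 m and z of plug_mid in the frame of rack between 0.03 and 0.044 m), for 0.2 s.
At the end, for the whole second after the job is handed in: Bar on the mat, grip up, within 30 mm (along) and 34 mm (across) of its centre, 0.2 rad of its length. Pinion and ring upright (0.12 rad) on the white tray's floor, one per compartment; ball and plug likewise in the orange. Green piece on the rack, moved under 15 mm. All at rest (x of bar_grip in the frame of mat between -0.03 and 0.03 m and y of bar_grip in the frame of mat between -0.034 and 0.034 m and z of bar_grip in the frame of mat between 0.028 and 0.04 m and angle between the y axis of bar_grip and the x axis of mat, either way round below 0.2 rad and angle between bar_grip's own z axis and vertical below 0.15 rad and x of pinion_mid in the frame of tray_white between -0.025 and 0.025 m and (y of pinion_mid in the frame of tray_white between 0.018 and 0.052 m or y of pinion_mid in the frame of tray_white between -0.052 and -0.018 m) and z of pinion_mid in the frame of tray_white between 0.024 and 0.0325 m and angle between each of pinion_mid, ring_mid, ball_mid, plug_mid's own z axis and vertical below 0.12 rad and x of ring_mid in the frame of tray_white between -0.025 and 0.025 m and (y of ring_mid in the frame of tray_white between 0.018 and 0.052 m or y of ring_mid in the frame of tray_white between -0.052 and -0.018 m) and z of ring_mid in the frame of tray_white between 0.024 and 0.0325 m and ((y of pinion_mid in the frame of tray_white above 0 m and y of ring_mid in the frame of tray_white below 0 m) or (y of pinion_mid in the frame of tray_white below 0 m and y of ring_mid in the frame of tray_white above 0 m)) and x of ball_mid in the frame of tray_orange between -0.025 and 0.025 m and (y of ball_mid in the frame of tray_orange between 0.018 and 0.052 m or y of ball_mid in the frame of tray_orange between -0.052 and -0.018 m) and z of ball_mid in the frame of tray_orange between 0.024 and 0.0325 m and x of plug_mid in the frame of tray_orange between -0.025 and 0.025 m and (y of plug_mid in the frame of tray_orange between 0.018 and 0.052 m or y of plug_mid in the frame of tray_orange between -0.052 and -0.018 m) and z of plug_mid in the frame of tray_orange between 0.024 and 0.0325 m and ((y of ball_mid in the frame of tray_orange above 0 m and y of plug_mid in the frame of tray_orange below 0 m) or (y of ball_mid in the frame of tray_orange below 0 m and y of plug_mid in the frame of tray_orange above 0 m)) and x of spare_mid in the frame of rack between -0.05 and 0.05 m and y of spare_mid in the frame of rack between -0.15 and 0.15 m and z of spare_mid in the frame of rack between 0.03 and 0.044 m and distance of spare_mid from where it was at the start of the episode below 0.015 m and linear speed of each of bar, spare, ring, pinion, ball, plug below 0.02 m/s); the robot touches nothing.
It fails at once if the green hexagon piece is moved by 15 mm or more (distance of spare_mid from where it was at the start of the episode above 0.015 m).
It also fails if it takes over 112 s, if anything falls off the work surface, if the arm or the gripper's body presses on something with over 40 N, if the wrist force passes 120 N, or if a joint passes its speed limit or range.

### The arm

A 6-joint arm with a two-finger parallel gripper is mounted at the origin on the work surface. World frame = base frame: x ahead of the robot, y to its left, z up, the work surface at z = 0. Lengths are in mm, angles in rad, forces in N, time in s.
With the tool pointing down it reaches from about 350 to 775 mm from the base axis. Payload 7.3 kg.
Tool frame: the origin (TCP) lies midway between the tips of the shut fingers; the grasp point (between the pads) lies 19 mm behind it; x points along the fingers, y is the direction in which the jaws open and shut, and the axes are right-handed (so a half turn about x gives the same grasp; the last joint's range is limited). The gripper opens to 92 mm and grips with 3 to 60 N. Pads are 19 mm wide; open, the fingers measure 130 mm over their backs; the gripper's body (75 mm by 190 mm) begins 47 mm behind the grasp point.
Start: joints at [1.084, 0.342, 1.524, -0, 1.275, -0.146], TCP at [175.463, 494.831, 226.741] pointing down, gripper open.
Joint ranges: [-2.53, 2.53], [-0.77, 2.02], [0.04, 2.7], [-1, 4.14], [0.28, 2.66], [-3.11, 3.11]. Speed limits (rad/s): [2.57, 2.57, 3.14, 3.14, 3.14, 3.14].

### API

Orientations are given as [roll, pitch, yaw] about the fixed x, y, z axes, in that order (R = Rz(yaw) Ry(pitch) Rx(roll)).
In Python, from plant import bot gives the robot as it stands. The module is installed in compiled form; this text tells all that it offers.
- The arm moves only by the shell command python3 -m handwheel 'ROWS' [OPENING]. ROWS is JSON, a list that holds one entry, the list of rows, each a list of 4 numbers: the shift along the tool's x, y, z in cm, then the turn about the tool's x in rad. A call has 1 to 8 rows; each row shifts and turns the commanded pose from where the row before left it, along the tool's axes as they then stand; what a row does not reach is not made up. A row lasts 1/12 s, in which the tool goes at most 41.7 mm and 7.16 degrees, less where a joint would pass 70% of its speed; a pose out of reach is approached as far as the arm can. A call is refused whole if a number of a shift passes 4.17 or a number of a turn 0.125, either way. A call with a gripper value outside its range is refused whole. OPENING is the opening, from 0 (shut) to 1 (fully open), set as the call begins (- or left out, the last holds). The fingers move at their own pace and stop on an object; the grip force is fixed at half the most. Time passes only in rows, so rows that do not move let the fingers close. It gives the time, the measured TCP pose, the force and the opening at its end, in the units of the state.
- bot.get_obs(): the state, without advancing time (a new reading comes with each control period).
- bot.capture(name): name is "side" or "top" or "wrist"; returns (picture, depth): 480x640x3 uint8, red, green, blue; 480x640 float32, mm along the optical axis (not along the pixel's ray), 0 where there is no reading.
- bot.camera_model(name): a dict with "fx", "fy", "cx", "cy" (pixels), "position" and "rotation" of the camera in the world. Camera axes: x right, y down, z forward; pixel columns grow to the right and rows downward; lengths in mm; the calibration is good to about 2 mm. A picture is of the moment at which its call begins: read the wrist's pose just before it. camera_model takes no time and is no camera call; for the wrist camera it gives the pose at the moment of the call.
- bot.close_job(): hands the job in, once; it reports no verdict.
Trained networks look in the newest picture that a camera, given by its name, has taken for a name from the list of things; names that differ only in an ending like _2 or _b are one class to them, and where a whole thing is asked for, a point or a joint stands for the part that bears it (a point fixed in the world has none). Each returns a list of dicts, best first, with "conf" (0 to 1); they miss things now and then, are a little off and sometimes report something else, mostly with a low value. They report only what shows in the picture. A call takes as long as a camera call. They do not tell look-alikes from the thing itself.
- bot.find_in(camera, label): "bbox" ([left, top, width, height] in pixels, round what is visible of it).
- bot.spot_point(camera, label): "point" ([column, row] in pixels: a listed point, or the origin of a listed thing).
The state is a dict: "time": time; "joint_positions": joint angles; "dq": joint speeds; "tau": joint torques, N m; "tool_pos": TCP position; "tcp_rot": TCP orientation; "contact_force": force on the tool from outside, world axes, zero at the start; "moment": the same for the moment, N m; "grip_width": finger opening in mm.
Only numpy, scipy, OpenCV 4.12 (cv2) and the standard library are available. Lean on these libraries where they do the work, as an engineer would, in place of code of your own. Each camera call takes 0.05 s, during which the arm holds its last target.

## Working session

There is one attempt and no reset: what is moved stays moved. The work goes in short steps, Python scripts to look and compute and a shell command to move; the robot and the scene stay as the last step left them, time stands still between calls to the robot, and variables do not carry over. Pictures are saved under pics/ and viewed, and the job is handed in when it is done.

```bash
mkdir -p pics; ls; python3 - <<'E'
from plant import bot
import cv2
o=bot.get_obs(); print(o)
for n in ["side","top","wrist"]:
    p,d=bot.capture(n); cv2.imwrite(f"pics/a_{n}.png",p[:,:,::-1]); 
    m=bot.camera_model(n); print(n,m)
E
```

```text
pics
{'time': 0.0, 'joint_positions': array([ 1.08399929e+00,  3.42693377e-01,  1.52501488e+00,  1.41874176e-05,
        1.27539375e+00, -1.45971703e-01]), 'dq': array([ 1.50205521e-03, -7.94776465e-04, -1.11495432e-03,  1.33343677e-03,
        1.41817864e-05,  2.53856971e-04]), 'tau': array([ 8.71402572e-04, -4.31242096e+01, -2.44218671e+01,  7.17372377e-02,
        5.61437861e-02, -1.24230228e-04]), 'tool_pos': array([175.25881283, 494.45405119, 226.06093987]), 'tcp_rot': array([-1.72575618,  1.56928691, -2.06658565]), 'contact_force': array([-0.29007463, -0.1061763 , -0.73030914]), 'moment': array([ 0.0345123 , -0.01124177, -0.02605881]), 'grip_width': 91.6776749481222}
side {'fx': 461.0340648028992, 'fy': 461.0340648028992, 'cx': 314.95101770295054, 'cy': 236.57350767553208, 'position': array([ 253.67631811, -829.98745747,  620.29550652]), 'rotation': array([-2.10641165,  0.00943849, -0.21865144])}
top {'fx': 572.6630857541305, 'fy': 572.6630857541305, 'cx': 320.5489710344391, 'cy': 224.73159891919767, 'position': array([ 177.0643684 ,   13.55954836, 1549.48912218]), 'rotation': array([-2.95215821, -0.01564064, -1.54849113])}
wrist {'fx': 351.9216140051259, 'fy': 351.9216140051259, 'cx': 318.82091542449837, 'cy': 242.06494499872323, 'position': array([110.8389484 , 517.75542813, 382.87526158]), 'rotation': array([2.88373184e+00, 2.00229627e-04, 1.23071051e+00])}
```

View pics/a_side.png

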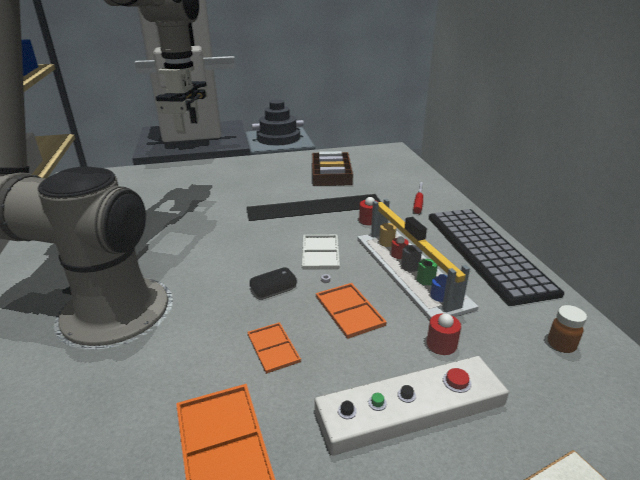

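View pics/a_top.png

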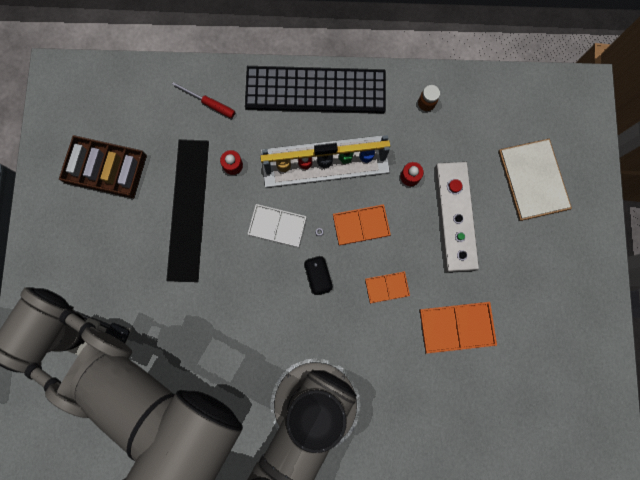

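View pics/a_wrist.png

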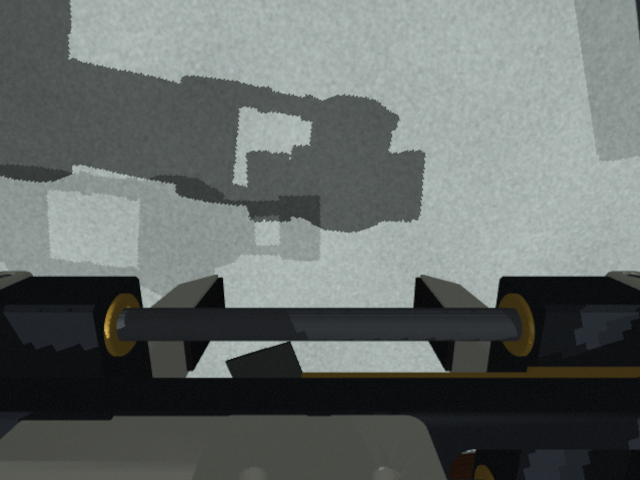

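```bash
cat > h.py <<'E'
import numpy as np, cv2
from scipy.spatial.transform import Rotation as Ro
from plant import bot
def RM(e): return Ro.from_euler('xyz',e).as_matrix()
def deproj(m,u,v,d):
    p=np.stack([(np.asarray(u)-m['cx'])/m['fx']*d,(np.asarray(v)-m['cy'])/m['fy']*d,np.asarray(d,float)],-1)
    return p@RM(m['rotation']).T+m['position']
def proj(m,P):
    c=(np.asarray(P,float)-m['position'])@RM(m['rotation'])
    return np.stack([c[...,0]/c[...,2]*m['fx']+m['cx'],c[...,1]/c[...,2]*m['fy']+m['cy']],-1)
def onplane(m,u,v,z):
    r=np.stack([(np.asarray(u,float)-m['cx'])/m['fx'],(np.asarray(v,float)-m['cy'])/m['fy'],np.ones_like(np.asarray(u,float))],-1)@RM(m['rotation']).T
    return m['position']+r*((z-m['position'][2])/r[...,2])[...,None]
def cloud(m,d):
    v,u=np.mgrid[0:480,0:640]; return deproj(m,u,v,d)
def tri(m1,p1,m2,p2):
    A=[];b=[]
    for m,p in((m1,p1),(m2,p2)):
        r=RM(m['rotation'])@np.array([(p[0]-m['cx'])/m['fx'],(p[1]-m['cy'])/m['fy'],1]); r/=np.linalg.norm(r)
        Pm=np.eye(3)-np.outer(r,r); A.append(Pm); b.append(Pm@m['position'])
    x=np.linalg.lstsq(np.vstack(A),np.hstack(b),rcond=None)[0]
    return x,[np.linalg.norm(a@x-bb) for a,bb in zip(A,b)]
E
python3 - <<'E'
from h import *
out={}
ms={n:bot.camera_model(n) for n in("top","side")}
ims={};ds={}
for n in("top","side"):
    p,d=bot.capture(n); ims[n]=p; ds[n]=d
    np.save(f"im_{n}.npy",p); np.save(f"d_{n}.npy",d)
    for l in["rack","bar_grip","mat","tray_white","tray_orange","pinion_mid","ring_mid","ball_mid","plug_mid","spare_mid"]:
        r=bot.spot_point(n,l)
        print(n,l,[(np.round(x['point'],1).tolist(),round(x['conf'],2)) for x in r])
t=ims["top"][:,:,::-1]; s=ims["side"][:,:,::-1]
cv2.imwrite("pics/b_top.png",cv2.resize(t[120:280,160:420],None,fx=3,fy=3,interpolation=cv2.INTER_CUBIC))
cv2.imwrite("pics/b_side.png",cv2.resize(s[180:360,280:500],None,fx=3.3,fy=3.3,interpolation=cv2.INTER_CUBIC))
# bench check
for n in ms:
    c=cloud(ms[n],ds[n]); 
    print(n,[c[v,u].round(1).tolist() for u,v in ([(320,260),(220,240)] if n=="top" else [(250,290),(400,330)])])
E
```

```text
top rack [([328.7, 163.6], 0.86), ([324.3, 148.4], 0.47)]
top bar_grip [([323.3, 150.6], 0.64), ([285.0, 163.2], 0.39)]
top mat [([189.2, 210.9], 0.86)]
top tray_white [([277.5, 226.0], 0.78)]
top tray_orange [([459.1, 328.7], 0.73), ([385.3, 285.4], 0.66), ([359.6, 226.0], 0.64)]
top pinion_mid [([323.6, 157.6], 0.64)]
top ring_mid [([285.6, 161.8], 0.72)]
top ball_mid [([228.4, 159.8], 0.7), ([410.3, 172.4], 0.7), ([304.5, 157.5], 0.66)]
top plug_mid [([364.1, 153.4], 0.42)]
top spare_mid [([343.6, 153.1], 0.48)]
side rack [([410.6, 272.8], 0.82), ([442.2, 286.4], 0.46)]
side bar_grip [([415.1, 229.8], 0.63)]
side mat [([317.9, 203.9], 0.72)]
side tray_white [([319.3, 251.3], 0.76)]
side tray_orange [([273.4, 348.5], 0.97), ([349.6, 308.3], 0.86), ([225.0, 448.2], 0.66)]
side pinion_mid [([411.4, 259.1], 0.91)]
side ring_mid [([385.6, 240.7], 0.87)]
side ball_mid [([398.7, 246.9], 0.73), ([445.1, 329.9], 0.7)]
side plug_mid [([439.2, 288.3], 0.56)]
side spare_mid [([423.3, 270.8], 0.75)]
top [[373.8, -4.5, 23.7], [424.9, 269.5, 1.7]]
side [[284.9, 2.2, -2.3], [559.5, -196.4, -1.0]]
```

View pics/b_top.png

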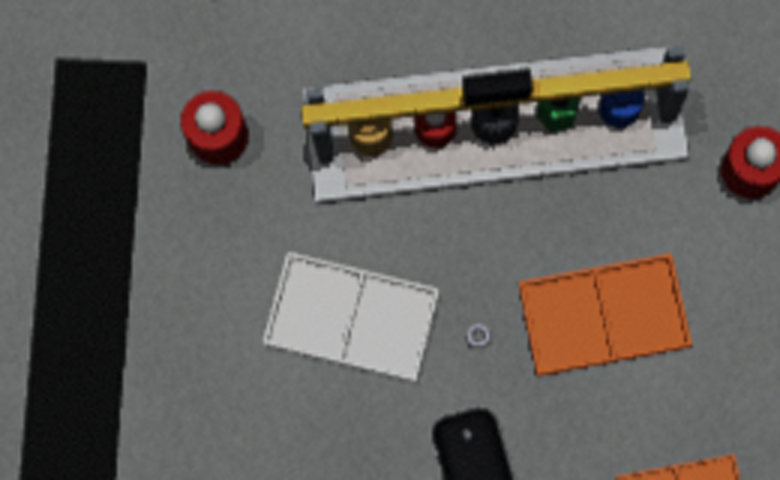

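View pics/b_side.png

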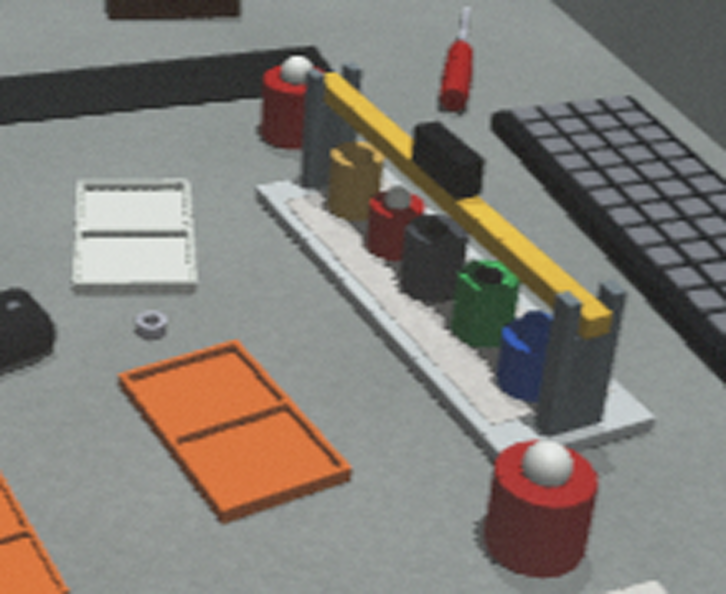

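The pictures show candidates for the ball master at top (231,160), (412,174) and (305,163). The one on the rack is the smallest and the others stand off it, so it's the one meant. For the orange tray there are (458,328) large, (387,288) small and (362,225) middle, which is meant. Now I'll measure.

```bash
python3 - <<'E'
from h import *
T=bot.camera_model("top");S=bot.camera_model("side")
im=np.load("im_top.npy");d=np.load("d_top.npy");ims=np.load("im_side.npy");dsd=np.load("d_side.npy")
hsv=cv2.cvtColor(im,cv2.COLOR_RGB2HSV);hs=cv2.cvtColor(ims,cv2.COLOR_RGB2HSV)
def rect(m,mask,box,z,name):
    k=np.zeros(mask.shape,np.uint8);x0,y0,x1,y1=box;k[y0:y1,x0:x1]=mask[y0:y1,x0:x1]
    n,l,st,ce=cv2.connectedComponentsWithStats(k); i=1+np.argmax(st[1:,4])
    cs,_=cv2.findContours((l==i).astype(np.uint8),cv2.RETR_EXTERNAL,cv2.CHAIN_APPROX_NONE)
    c=max(cs,key=len)[:,0].astype(float)
    P=onplane(m,c[:,0],c[:,1],z)[:,:2].astype(np.float32)
    (cx,cy),(w,h),a=cv2.minAreaRect(P)
    if w<h: long=a+90
    else: long=a
    print(name,"ctr",round(cx,1),round(cy,1),"size",round(w,1),round(h,1),"long axis deg",round(long,1),"px",c.mean(0).round(0))
org=((hsv[...,0]<16)&(hsv[...,1]>170)&(hsv[...,2]>120)).astype(np.uint8)
ors=((hs[...,0]<16)&(hs[...,1]>150)&(hs[...,2]>120)).astype(np.uint8)
rect(T,org,(325,195,400,250),10,"orange mid")
rect(T,org,(360,268,415,305),10,"orange small");rect(T,org,(415,300,500,355),10,"orange big")
rect(S,ors,(310,275,390,340),10,"orange mid S");rect(S,ors,(240,318,305,375),10,"orange small S")
wh=((hsv[...,1]<40)&(hsv[...,2]>120)).astype(np.uint8);whs=((hs[...,1]<40)&(hs[...,2]>120)).astype(np.uint8)
rect(T,(hsv[...,2]>130).astype(np.uint8),(240,198,312,252),10,"white")
rect(S,(hs[...,2]>150).astype(np.uint8),(295,228,345,275),10,"white S")
rect(T,(hsv[...,2]<50).astype(np.uint8),(155,130,215,290),4,"mat")
rect(S,(hs[...,2]<60).astype(np.uint8),(240,190,356,222),4,"mat S")
ye=((hsv[...,0]>18)&(hsv[...,0]<32)&(hsv[...,1]>150)&(hsv[...,2]>120)).astype(np.uint8)
rect(T,cv2.morphologyEx(ye|(hsv[...,2]<45),cv2.MORPH_CLOSE,np.ones((3,3))).astype(np.uint8) if 0 else ye,(255,130,330,165),101,"barL")
rect(T,ye,(325,130,395,165),101,"barR")
blk=(hsv[...,2]<40).astype(np.uint8); rect(T,blk,(310,140,342,154),120,"grip")
c=cloud(T,d)
for n,(u,v) in {"gripTop":(325,148),"mat":(188,210),"tw":(270,222),"to":(350,228),"rack":(325,178),"bar":(300,154),"bar2":(355,149)}.items(): print(n,c[v,u].round(1))
# rack top plane
P=onplane(T,np.array([266,262,389,384.]),np.array([186,151,172,137.]),12);print(P.round(1))
print("bal big", onplane(T,np.array([231.,412]),np.array([160.,174]),40).round(0))
E
```

```text
orange mid ctr 476.6 -115.2 size 86.2 142.9 long axis deg 102.3 px [361. 224.]
orange small ctr 307.0 -186.6 size 64.3 107.8 long axis deg 101.9 px [387. 287.]
orange big ctr 205.2 -375.3 size 113.4 187.9 long axis deg 97.6 px [458. 327.]
orange mid S ctr 477.9 -118.2 size 87.8 143.2 long axis deg 102.4 px [350. 309.]
orange small S ctr 308.2 -192.1 size 66.3 108.5 long axis deg 101.9 px [273. 346.]
white ctr 469.9 116.5 size 144.7 88.2 long axis deg 77.2 px [277. 225.]
white S ctr 468.0 113.1 size 212.5 130.5 long axis deg 76.7 px [317. 254.]
mat ctr 508.8 362.2 size 85.6 398.1 long axis deg 179.2 px [188. 211.]
mat S ctr 479.2 354.4 size 87.0 331.8 long axis deg 179.1 px [302. 208.]
barL ctr 639.9 89.5 size 15.5 139.0 long axis deg 98.2 px [287. 155.]
barR ctr 669.9 -111.7 size 16.1 137.4 long axis deg 99.2 px [363. 146.]
grip ctr 654.4 -11.1 size 24.5 54.9 long axis deg 91.6 px [325. 149.]
gripTop [653.1  -9.6 127.8]
mat [505.2 360.8   7.6]
tw [477.8 134.9   5.3]
to [468.8 -85.8  -6.7]
rack [604.2 -13.3  14.1]
bar [644.2  55.6  99.5]
bar2 [660.9 -89.3 102.9]
[[ 577.6  149.4   12. ]
 [ 678.3  164.6   12. ]
 [ 626.9 -191.4   12. ]
 [ 728.9 -177.3   12. ]]
bal big [[ 641.  245.   40.]
 [ 615. -251.   40.]]
```

```bash
python3 - <<'E'
from h import *
T=bot.camera_model("top");S=bot.camera_model("side")
pts={"bar_grip":([323.3,150.6],[415.1,229.8]),"pinion":([323.6,157.6],[411.4,259.1]),"ring":([285.6,161.8],[385.6,240.7]),"ball":([304.5,157.5],[398.7,246.9]),"plug":([364.1,153.4],[439.2,288.3]),"spare":([343.6,153.1],[423.3,270.8]),"rack":([328.7,163.6],[410.6,272.8]),"mat":([189.2,210.9],[317.9,203.9]),"tw":([277.5,226],[319.3,251.3]),"to":([359.6,226],[349.6,308.3])}
for k,(a,b) in pts.items():
    x,e=tri(T,a,S,b); print(k,x.round(1),np.round(e,1))
im=np.load("im_top.npy")[:,:,::-1]
cv2.imwrite("pics/c.png",cv2.resize(im[128:196,250:400],None,fx=5,fy=5,interpolation=cv2.INTER_CUBIC))
E
```

```text
bar_grip [656.8  -6.6 105.9] [3.6 3.6]
pinion [658.7  -8.   29.2] [0.4 0.4]
ring [640.8  98.1  20.5] [5.1 5.1]
ball [652.6  45.6  31.9] [3.6 3.6]
plug [ 675.1 -120.4   25. ] [0.2 0.2]
spare [668.  -62.   32.6] [3.6 3.6]
rack [651.6 -23.5   1.9] [1.8 1.8]
mat [511.3 356.1   9.6] [8.9 8.9]
tw [468.1 114.    3. ] [0.5 0.5]
to [ 477.4 -112.3    0.5] [3.7 3.7]
```

View pics/c.png

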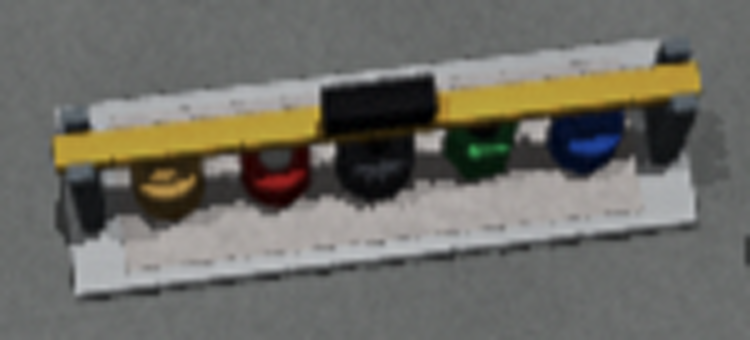

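```bash
cat >> h.py <<'E'
def plan(target,yawdeg=None,per=4.0):
    """target TCP, yaw = world angle of tool y (mod 180). prints rows in tool frame"""
    o=bot.get_obs(); R=RM(o['tcp_rot']); p=o['tool_pos']
    print("t",round(o['time'],2),"pos",p.round(1),"toolx",R[:,0].round(3),"yaw",round(np.degrees(np.arctan2(R[1,1],R[0,1])),2),"grip",round(o['grip_width'],1),"F",o['contact_force'].round(1),"q6",o['joint_positions'][5].round(2))
    if target is None: return
    # shift in frame of present tool
    s=R.T@(np.array(target,float)-p)/10
    n=int(np.ceil(np.linalg.norm(s)/per)); print("total cm (tool axes)",s.round(2),"n",n,"per row",(s/max(n,1)).round(3))
    if yawdeg is not None:
        y=np.arctan2(R[1,1],R[0,1]); d=np.radians(yawdeg)-y; d=(d+np.pi/2)%np.pi-np.pi/2
        # tool x is down => turn about tool x by +a decreases yaw
        a=-d; nn=int(np.ceil(abs(a)/.12)); print("turn total",round(a,3),"(alt",round(a-np.sign(a)*np.pi,3),") rows",nn,"each",round(a/max(nn,1),4))
E
python3 -c "
from h import *
print(RM(bot.get_obs()['tcp_rot']).round(3))
plan([654,-11,250],8.4)"
```

```text
[[ 0.     0.334  0.942]
 [ 0.     0.942 -0.334]
 [-1.     0.    -0.   ]]
t 1.25 pos [175.5 494.9 226.7] toolx [ 0.  0. -1.] yaw 70.48 grip 92.0 F [ 0.  -0.  -0.2] q6 -0.15
total cm (tool axes) [ -2.33 -31.68  62.01] n 18 per row [-0.13  -1.76   3.445]
turn total 1.083 (alt -2.058 ) rows 10 each 0.1083
```

```bash
python3 -m handwheel '[[[-0.26,-1.76,3.4,0],[-0.26,-1.76,3.4,0],[-0.26,-1.76,3.4,0],[-0.26,-1.76,3.4,0],[-0.26,-1.76,3.4,0],[-0.26,-1.76,3.4,0],[-0.26,-1.76,3.4,0],[-0.26,-1.76,3.4,0]]]' && python3 -m handwheel '[[[0,0,0,0.12],[0,0,0,0.12],[0,0,0,0.12],[0,0,0,0.12],[0,0,0,0.12],[0,0,0,0.12],[0,0,0,0.12],[0,0,0,0.12]]]'; python3 -c "
from h import *
plan([654,-11,260],8.4)"
```

```text
time: 1.92
tool_pos: [385.8, 269.7, 247.9]
tcp_rot: [0.942, 1.57, 0.601]
contact_force: [0.1, 0.7, 0.3]
grip_width: 92.0
time: 2.58
tool_pos: [384.8, 271.2, 247.6]
tcp_rot: [1.992, 1.571, 0.685]
contact_force: [0.6, -0.5, 0.1]
grip_width: 91.2
t 2.58 pos [384.8 271.2 247.6] toolx [ 0.  0. -1.] yaw 15.13 grip 91.2 F [ 0.6 -0.5  0.1] q6 0.19
total cm (tool axes) [-1.24 18.63 34.27] n 10 per row [-0.124  1.863  3.427]
turn total 0.117 (alt -3.024 ) rows 1 each 0.1174
```

```bash
python3 -m handwheel '[[[-0.2,2.0,3.4,0.117],[-0.2,1.7,3.4,0],[-0.2,1.7,3.4,0],[-0.2,1.7,3.4,0],[-0.2,1.7,3.4,0],[-0.2,1.7,3.4,0],[-0.2,1.7,3.4,0],[-0.2,1.7,3.4,0]]]'; python3 - <<'E'
from h import *
plan([654,-11,260],8.4)
m=bot.camera_model("wrist");p,d=bot.capture("wrist");cv2.imwrite("pics/d.png",p[:,:,::-1]);np.save("im_w.npy",p);np.save("d_w.npy",d)
print(m)
E
```

```text
time: 3.25
tool_pos: [567.8, 24.9, 263.7]
tcp_rot: [2.091, 1.571, 0.673]
contact_force: [0.4, 0.6, 1.0]
grip_width: 91.8
t 3.25 pos [567.8  24.9 263.7] toolx [ 0.  0. -1.] yaw 8.76 grip 91.8 F [0.4 0.6 1. ] q6 -0.24
total cm (tool axes) [0.37 7.98 4.86] n 3 per row [0.123 2.658 1.621]
turn total 0.006 (alt -3.135 ) rows 1 each 0.0062
{'fx': 351.9216140051259, 'fy': 351.9216140051259, 'cx': 318.82091542449837, 'cy': 242.06494499872323, 'position': array([557.33646378,  92.7678888 , 420.34569466]), 'rotation': array([ 2.88426246e+00, -2.98431885e-04,  1.53533391e-01])}
```

View pics/d.png

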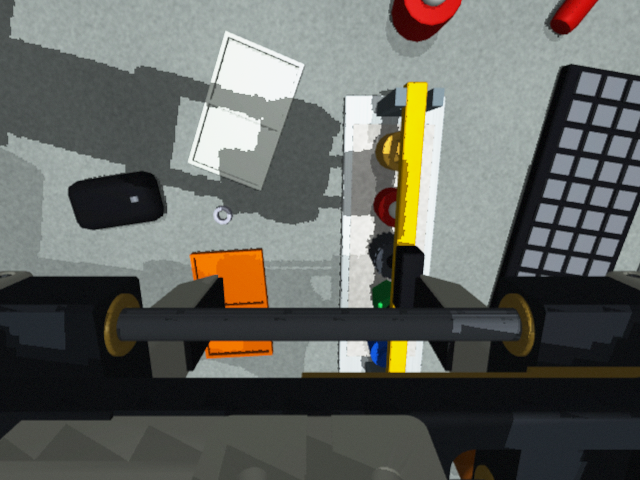

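The wrist view shows the bar running up the picture, with the grip block at about (407,265) and the brackets at (412,98). I'll measure the bar line.

```bash
cat >> h.py <<'E'
def wm(p,d=None): return bot.camera_model("wrist")
E
python3 - <<'E'
from h import *
m=bot.camera_model("wrist");im=np.load("im_w.npy");d=np.load("d_w.npy");h=cv2.cvtColor(im,cv2.COLOR_RGB2HSV)
k=((h[...,0]>18)&(h[...,0]<34)&(h[...,1]>170)&(h[...,2]>150)).astype(np.uint8);k[250:]=0;k[:,:395]=0;k[:,435:]=0
v,u=np.nonzero(k); c=deproj(m,u,v,d[v,u]); print("bar z med",np.median(c[:,2]))
P=onplane(m,u.astype(float),v.astype(float),101)[:,:2].astype(np.float32)
(cx,cy),wh,a=cv2.minAreaRect(P);print(cx,cy,wh,a)
vx=cv2.fitLine(P,cv2.DIST_L2,0,.01,.01).ravel();print("line",vx, "x at y=-11:",vx[2]+vx[0]/vx[1]*(-11-vx[3]))
print(np.degrees(np.arctan2(vx[1],vx[0])))
# end of bar
print("end y", P[:,1].max(), P[P[:,1].argmax()])
# block top edge
for u0 in(400,405,410):
    col=h[225:280,u0]; print(u0,[int(x) for x in col[::3,2]],d[262,u0], deproj(m,u0,262,d[262,u0]).round(1))
g=((h[...,2]<45)).astype(np.uint8);g[:240]=0;g[300:]=0;g[:,:392]=0;g[:,425:]=0
v,u=np.nonzero(g);c=deproj(m,u,v,d[v,u]);s=(c[:,2]>124)&(c[:,2]<134);print("block top x range",np.percentile(c[s],[1,50,99],axis=0).round(1))
E
```

```text
bar z med 99.34674608496937
642.2320556640625 82.28085327148438 (22.691835403442383, 141.46365356445312) 8.15255355834961
line [ 1.5066887e-01 -9.8858428e-01  6.4432666e+02  8.8587082e+01] x at y=-11: 659.5046
-81.334305
end y 153.61653 [641.40656 153.61653]
400 [159, 163, 163, 163, 165, 245, 162, 8, 6, 5, 7, 9, 10, 11, 10, 5, 11, 10, 12] 310.8459 [646.9   2.1 124.2]
405 [245, 245, 239, 245, 245, 245, 161, 7, 9, 7, 31, 32, 33, 32, 30, 32, 31, 29, 31] 306.59033 [650.    3.9 128.3]
410 [245, 245, 245, 245, 245, 245, 227, 9, 8, 14, 28, 31, 32, 31, 32, 32, 32, 33, 30] 306.52118 [654.3   4.6 128.4]
block top x range [[646.9 -30.6 124.4]
 [656.2  -4.9 127.6]
 [665.6  12.8 129.1]]
```

```bash
python3 - <<'E'
from h import *
m=bot.camera_model("wrist");im=np.load("im_w.npy");d=np.load("d_w.npy")
a=np.radians(8.5);ex=np.array([np.cos(a),np.sin(a)]);ey=np.array([-np.sin(a),np.cos(a)]);o=np.array([655,-11])
c=cloud(m,d);
s=np.zeros((480,640),bool);s[240:285,380:440]=1;s&=(c[...,2]>125)&(c[...,2]<135)
q=c[s][:,:2]-o;X=q@ex;Y=q@ey;print("wrist blocktop X",np.percentile(X,[1,5,50,95,99]).round(1),"Ymax",Y.max().round(1))
s=np.zeros((480,640),bool);s[90:240,390:440]=1;s&=(c[...,2]>96)&(c[...,2]<105)
q=c[s][:,:2]-o;X=q@ex;Y=q@ey;print("wrist bar X",np.percentile(X,[1,5,50,95,99]).round(1),"Y",Y.max().round(1))
for lo in range(10,160,25):
    t=(Y>lo)&(Y<lo+25); print(lo,np.percentile(X[t],[5,50,95]).round(1),end=" ")
for n in("top","side"):
    m=bot.camera_model(n);c=cloud(m,np.load(f"d_{n}.npy"))
    q=c[...,:2]-o;X=q@ex;Y=q@ey
    t=(abs(X)<40)&(abs(Y)<50)&(c[...,2]>122)&(c[...,2]<140);print("\n",n,"block",np.percentile(X[t],[5,50,95]).round(1),np.percentile(Y[t],[2,50,98]).round(1),c[t][:,2].mean())
    t=(abs(X)<30)&(abs(Y)<200)&(c[...,2]>93)&(c[...,2]<106);print(n,"bar",np.percentile(X[t],[5,50,95]).round(1),np.percentile(Y[t],[1,50,99]).round(1))
E
```

```text
wrist blocktop X [-6.  -5.4  2.7 12.2 13.3] Ymax 23.7
wrist bar X [-14.9  -4.3   3.9  12.5  15.8] Y 159.1
10 [-4.7  3.4 11.8] 35 [-4.4  3.6 11.8] 60 [-4.3  3.8 12. ] 85 [-4.2  3.8 12. ] 110 [-4.   4.  12.2] 135 [-12.    4.6  15.7] 
 top block [-9.3 -0.1  9.6] [-27.5   1.6  29.5] 128.688446756839
top bar [-8.7 -0.6  9.9] [-168.3   -3.4  169.6]

 side block [-8.8 -1.1  9.2] [-30.8  -5.4  26.2] 126.76211735745258
side bar [-16.2  -3.2  13.2] [-172.1  -49.2  164.2]
```

```bash
cat >> h.py <<'E'
def rk(P,o=(655,-11),adeg=8.5):
    a=np.radians(adeg);q=P[...,:2]-np.array(o,float);return q[...,0]*np.cos(a)+q[...,1]*np.sin(a),-q[...,0]*np.sin(a)+q[...,1]*np.cos(a)
E
python3 - <<'E'
from h import *
bot.capture("wrist")
m=bot.camera_model("wrist");print(m['position'],m['rotation']);p,d=bot.capture("wrist")
plan(None)
c=cloud(m,d);X,Y=rk(c)
t=(abs(X)<40)&(abs(Y)<50)&(c[...,2]>122)&(c[...,2]<140);t[290:]=0;print("block",np.percentile(X[t],[5,50,95]).round(1),Y[t].max())
t=(abs(X)<20)&(Y>30)&(Y<200)&(c[...,2]>93)&(c[...,2]<106);t[250:]=0;print("bar",np.percentile(X[t],[5,50,95]).round(1),Y[t].max())
E
```

```text
[559.20680021  90.20582087 419.51754867] [ 2.88245131e+00 -8.98918931e-04  1.48505552e-01]
t 3.4 pos [567.9  24.4 262.9] toolx [-0.001 -0.    -1.   ] yaw 8.54 grip 91.8 F [-0.3  0.2 -0.3] q6 -0.24
block [-8.6 -0.6  8.9] 30.696593301355012
bar [-7.7  0.5  9.4] 172.67937777423523
```

Once settled, the wrist view agrees with the top view: bar grip at (655,-11), 8.5°, block top about 129 mm high. I'll descend on it.

```bash
python3 -m handwheel '[[[0,2.65,1.65,0],[0,2.65,1.65,0],[0,2.6,1.65,0],[2.5,0.2,0,0],[4,0,0,0],[2,0,0,0],[0,0,0,0],[0,0,0,0]]]' 1; python3 -c "
from h import *
plan([655,-11,98],8.5)"
```

```text
time: 4.07
tool_pos: [653.8, -8.6, 178.1]
tcp_rot: [-2.003, 1.568, 2.863]
contact_force: [0.2, 0.1, 1.1]
grip_width: 91.7
t 4.07 pos [653.8  -8.6 178.1] toolx [-0.002  0.001 -1.   ] yaw 8.83 grip 91.7 F [0.2 0.1 1.1] q6 -0.28
total cm (tool axes) [8.01 0.1  0.26] n 3 per row [2.67  0.033 0.087]
turn total 0.006 (alt -3.136 ) rows 1 each 0.0058
```

```bash
python3 -m handwheel '[[[2,0.1,0.25,0],[2,0,0,0],[2,0,0,0],[2,0,0,0],[0,0,0,0],[0,0,0,0]]]' && python3 -c "
from h import *
plan([655,-11,98],8.5)"; python3 -m handwheel '[[[0,0,0,0],[0,0,0,0],[0,0,0,0],[0,0,0,0],[0,0,0,0],[0,0,0,0],[0,0,0,0],[0,0,0,0]]]' 0.1
```

```text
time: 4.57
tool_pos: [656.5, -11.7, 100.3]
tcp_rot: [1.391, 1.569, -0.026]
contact_force: [0.0, 0.2, 1.1]
grip_width: 91.5
t 4.57 pos [656.5 -11.7 100.3] toolx [ 0.002 -0.    -1.   ] yaw 8.8 grip 91.5 F [0.  0.2 1.1] q6 -0.29
total cm (tool axes) [ 0.23 -0.14 -0.1 ] n 1 per row [ 0.226 -0.141 -0.097]
turn total 0.005 (alt -3.136 ) rows 1 each 0.0052
time: 5.23
tool_pos: [655.9, -12.2, 98.5]
tcp_rot: [-2.87, 1.571, 1.996]
contact_force: [-1.2, -0.3, -0.5]
grip_width: 42.9
```

```bash
python3 -m handwheel '[[[0,0,0,0],[0,0,0,0],[0,0,0,0],[0,0,0,0],[0,0,0,0],[0,0,0,0]]]' 0
```

```text
time: 5.73
tool_pos: [656.0, -12.2, 98.5]
tcp_rot: [1.998, 1.571, 0.58]
contact_force: [0.3, 0.4, -0.9]
grip_width: 19.7
```

```bash
python3 -m handwheel '[[[-0.5,0,0,0],[-1,0,0,0],[-1.5,0,0,0],[-1.5,0,0,0],[-1.5,0,0,0],[-2,0,0,0],[-1,0,0,0],[0,0,0,0]]]'; python3 - <<'E'
from h import *
plan([509,362,200],90-10)
bot.capture("side");p,d=bot.capture("side");cv2.imwrite("pics/e.png",p[:,:,::-1])
E
```

```text
time: 6.4
tool_pos: [657.2, -12.3, 191.9]
tcp_rot: [1.296, 1.565, -0.122]
contact_force: [0.5, 0.5, -3.1]
grip_width: 19.9
t 6.4 pos [657.2 -12.3 191.9] toolx [ 0.006 -0.001 -1.   ] yaw 8.77 grip 19.9 F [ 0.5  0.5 -3.1] q6 -0.29
total cm (tool axes) [ -0.92  -8.94 -39.26] n 11 per row [-0.083 -0.813 -3.569]
turn total -1.243 (alt 1.898 ) rows 11 each -0.113
```

View pics/e.png

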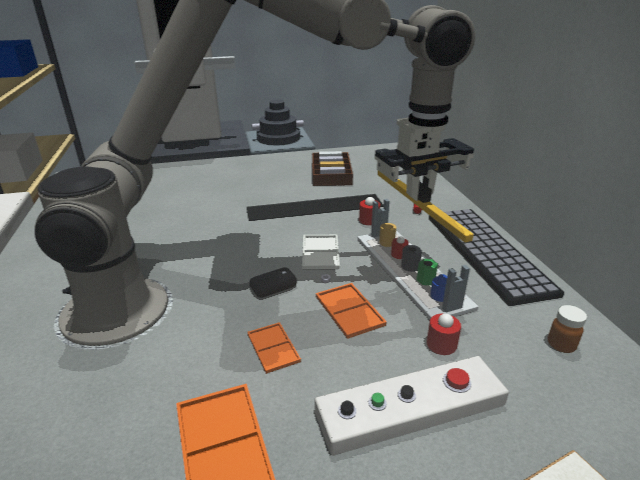

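The bar is lifted level at about (425,205) in the side view, and all five pieces still stand. Next I'll carry it to the mat.

```bash
python3 -m handwheel '[[[0,-0.3,-1.2,0],[0,-0.6,-2.4,0],[0,-0.6,-2.6,0],[0,-0.6,-2.6,0],[0,-0.6,-2.6,0],[0,-0.6,-2.6,0],[0,-0.6,-2.6,0],[0,-0.6,-2.6,0]]]' && python3 -m handwheel '[[[0,-0.6,-2.6,0],[0,-0.6,-2.6,0],[0,-0.6,-2.6,0],[0,-0.6,-2.6,0],[0,-0.6,-2.6,0],[0,-0.6,-2.6,0],[0,-0.6,-2.6,0],[0,-0.5,-1.5,0]]]' &&  python3 -m handwheel '[[[0,0,0,-0.05],[0,0,0,-0.1],[0,0,0,-0.12],[0,0,0,-0.12],[0,0,0,-0.12],[0,0,0,-0.12],[0,0,0,-0.12],[0,0,0,-0.12]]]' && python3 -m handwheel '[[[0,0,0,-0.12],[0,0,0,-0.12],[0,0,0,-0.12],[0,0,0,-0.1],[0,0,0,-0.05],[0,0,0,0],[0,0,0,0]]]'; python3 -c "
from h import *
plan([509,362,20],89.2)"
```

```text
time: 7.17
tool_pos: [580.2, 172.5, 187.1]
tcp_rot: [-1.691, 1.568, -3.108]
contact_force: [0.4, 0.2, -4.0]
grip_width: 19.5
time: 7.83
tool_pos: [503.0, 361.0, 187.0]
tcp_rot: [-1.7, 1.568, -3.116]
contact_force: [-0.5, -0.1, -4.0]
grip_width: 19.7
time: 8.5
tool_pos: [504.2, 358.5, 187.0]
tcp_rot: [-2.236, 1.568, -2.778]
contact_force: [0.2, -0.4, -3.7]
grip_width: 19.9
time: 9.08
tool_pos: [504.7, 358.4, 187.4]
tcp_rot: [-2.721, 1.569, -2.76]
contact_force: [0.0, -0.2, -3.7]
grip_width: 19.5
t 9.08 pos [504.7 358.4 187.4] toolx [-0.002 -0.001 -1.   ] yaw 87.75 grip 19.5 F [ 0.  -0.2 -3.7] q6 -1.04
total cm (tool axes) [16.74  0.39  0.45] n 5 per row [3.348 0.079 0.09 ]
turn total -0.025 (alt 3.116 ) rows 1 each -0.0252
```

```bash
python3 -m handwheel '[[[1.5,0.4,0.45,-0.025],[3,0,0,0],[3.5,0,0,0],[3.5,0,0,0],[2.5,0,0,0],[1.5,0,0,0],[0.8,0,0,0],[0,0,0,0]]]'; python3 -c "
from h import *
plan([509,362,17.5],89.2)"
```

```text
time: 9.75
tool_pos: [509.0, 361.6, 23.3]
tcp_rot: [-2.659, 1.567, -2.673]
contact_force: [-0.9, -0.0, -2.8]
grip_width: 19.2
t 9.75 pos [509.  361.6  23.3] toolx [-0.004 -0.002 -1.   ] yaw 89.21 grip 19.2 F [-0.9 -0.  -2.8] q6 -1.06
total cm (tool axes) [0.57 0.04 0.01] n 1 per row [0.575 0.044 0.006]
turn total 0.0 (alt -3.141 ) rows 1 each 0.0001
```

```bash
python3 -m handwheel '[[[0.25,0,0,0],[0.15,0,0,0],[0,0,0,0],[0,0,0,0]]]';python3 -m handwheel '[[[0.1,0,0,0],[0.05,0,0,0],[0,0,0,0],[0,0,0,0]]]'
```

```text
time: 10.08
tool_pos: [510.9, 362.4, 22.6]
tcp_rot: [0.543, 1.569, 0.53]
contact_force: [-0.4, 0.2, -2.5]
grip_width: 19.9
time: 10.42
tool_pos: [510.4, 362.1, 20.1]
tcp_rot: [0.997, 1.571, 0.984]
contact_force: [-0.7, 0.6, -4.1]
grip_width: 19.9
```

```bash
python3 -m handwheel '[[[0.1,0,0,0],[0.1,0,0,0],[0,0,0,0],[0,0,0,0]]]';python3 -c "
from h import *
for i in range(6): bot.capture('top'); plan(None)"
```

```text
time: 10.75
tool_pos: [510.3, 362.1, 17.9]
tcp_rot: [-2.847, 1.571, -2.86]
contact_force: [-0.0, 0.7, -2.6]
grip_width: 19.9
t 10.8 pos [510.3 362.   17.9] toolx [-0. -0. -1.] yaw 89.27 grip 19.9 F [ 0.4  0.2 -2.5] q6 -1.06
t 10.85 pos [510.4 362.1  18. ] toolx [-0.  0. -1.] yaw 89.27 grip 19.6 F [ 0.4  0.3 -2.6] q6 -1.06
t 10.9 pos [510.4 362.1  18. ] toolx [ 0.  0. -1.] yaw 89.27 grip 20.1 F [ 0.2 -0.1 -3.4] q6 -1.06
t 10.95 pos [510.4 362.1  18.1] toolx [ 0.  0. -1.] yaw 89.27 grip 19.4 F [ 0.6  0.9 -3.3] q6 -1.06
t 11.0 pos [510.4 362.1  18.1] toolx [ 0.  0. -1.] yaw 89.27 grip 19.8 F [-0.3 -0.5 -3.7] q6 -1.06
t 11.05 pos [510.4 362.1  18.1] toolx [ 0.  0. -1.] yaw 89.27 grip 20.0 F [ 0.6  0.7 -2.9] q6 -1.06
```

```bash
python3 -m handwheel '[[[0.1,0,0,0],[0,0,0,0],[0,0,0,0],[0,0,0,0]]]'; python3 -m handwheel '[[[0.1,0,0,0],[0,0,0,0],[0,0,0,0],[0,0,0,0]]]'
```

```text
time: 11.38
tool_pos: [510.6, 362.2, 17.5]
tcp_rot: [0.592, 1.57, 0.579]
contact_force: [-1.3, -0.8, 1.8]
grip_width: 19.7
time: 11.72
tool_pos: [510.6, 362.2, 17.5]
tcp_rot: [0.49, 1.57, 0.477]
contact_force: [-4.3, -1.3, 9.2]
grip_width: 20.1
```

Contact at TCP z 17.5, so the bar is resting on the mat. Releasing.

```bash
python3 -m handwheel '[[[0,0,0,0],[0,0,0,0],[0,0,0,0],[0,0,0,0],[0,0,0,0],[0,0,0,0]]]' 0.7; python3 -m handwheel '[[[-1,0,0,0],[-2,0,0,0],[-4,0,0,0],[-4,0,0,0],[-4,0,0,0],[-4,0,0,0],[-4,0,0,0],[0,0,0,0]]]'; python3 - <<'E'
from h import *
bot.capture("top");
for n in("top","side","wrist"):
    p,d=bot.capture(n);np.save(f"im_{n}.npy",p);np.save(f"d_{n}.npy",d);cv2.imwrite(f"pics/f_{n}.png",p[:,:,::-1])
plan([640,0,250],8.5)
E
```

```text
time: 12.22
tool_pos: [510.4, 362.0, 15.8]
tcp_rot: [-2.934, 1.571, -2.946]
contact_force: [0.2, 0.6, -0.5]
grip_width: 55.3
time: 12.88
tool_pos: [513.1, 363.7, 256.6]
tcp_rot: [0.512, 1.554, 0.499]
contact_force: [0.2, -0.5, -0.0]
grip_width: 64.4
t 13.08 pos [509.8 361.7 245.3] toolx [-0.001 -0.001 -1.   ] yaw 89.27 grip 64.4 F [-0.  -0.3 -0.6] q6 -1.06
total cm (tool axes) [ -0.46 -36.    13.48] n 10 per row [-0.046 -3.6    1.348]
turn total 1.41 (alt -1.732 ) rows 12 each 0.1175
```

View pics/f_top.png

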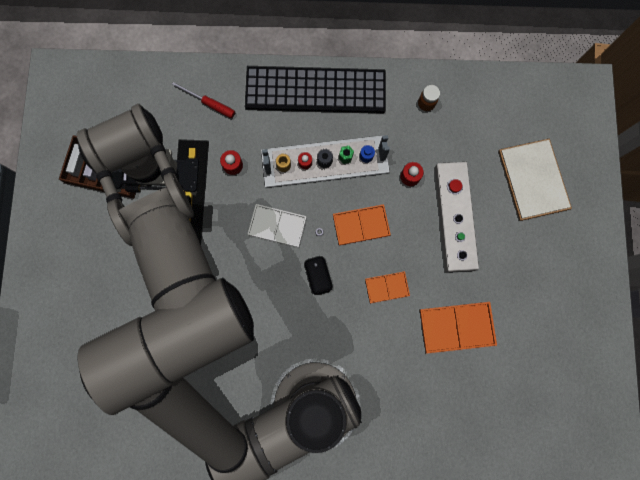

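View pics/f_wrist.png

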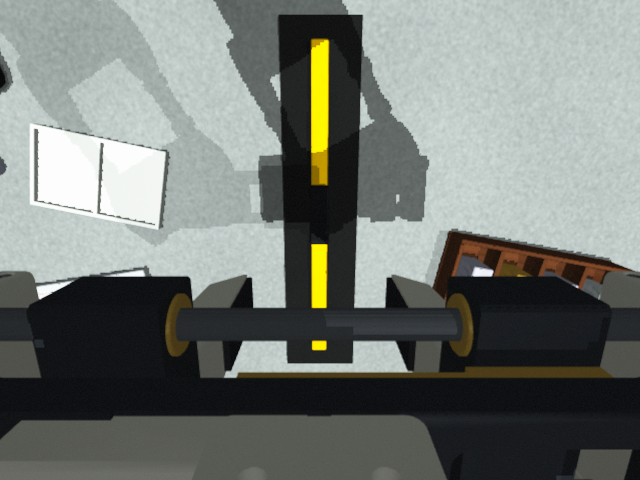

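The bar lies lengthwise in the middle of the mat, wrist view (320,40)–(320,350), with the black block up at (320,215). The row is ring (284,162), ball (305,160), pinion (325,158), hexagon (346,154), plug (367,153). I'll measure the pieces from top and side.

```bash
python3 - <<'E'
from h import *
pts={}
bot.capture
for l in["pinion_mid","ring_mid","ball_mid","plug_mid","spare_mid"]:
    a=bot.spot_point("top",l);b=bot.spot_point("side",l); pts[l]=(a,b)
    print(l,[np.round(x['point'],1).tolist() for x in a],[np.round(x['point'],1).tolist() for x in b])
    T=bot.camera_model("top");S=bot.camera_model("side")
    best=[(tri(T,x['point'],S,y['point'])) for x in a for y in b]
    for x,e in best:
        if e[0]<12 and abs(rk(x)[0])<30: print("   ",x.round(1),np.round(e[0],1),np.round(rk(x),1))
im=np.load("im_top.npy");T=bot.camera_model("top")
h=cv2.cvtColor(im,cv2.COLOR_RGB2HSV)
c=cloud(T,np.load("d_top.npy"));X,Y=rk(c)
for n,y0 in zip(["plug","spare","pinion","ball","ring"],[-116,-58,0,58,116]):
    t=(abs(Y-y0)<29)&(abs(X)<35)&(c[...,2]>40)&(c[...,2]<80)
    print(n,"depth centroid",c[t].mean(0).round(1),np.median(c[t][:,2]).round(1),np.round([np.percentile(X[t],[2,98]),np.percentile(Y[t],[2,98])],1).tolist())
cv2.imwrite("pics/g.png",cv2.resize(im[128:196,250:400,::-1],None,fx=5,fy=5,interpolation=cv2.INTER_CUBIC))
E
```

```text
pinion_mid [[324.1, 159.5]] []
ring_mid [[284.9, 163.1]] [[385.8, 242.1]]
    [640.5  99.9  14.8] 3.3 [  2.1 111.8]
ball_mid [[227.9, 160.8], [410.2, 171.1], [304.2, 155.8]] [[446.4, 328.7], [365.0, 207.8], [401.1, 245.2], [411.8, 257.8]]
    [635.7 255.2  35.2] 4.2 [ 20.3 266.1]
    [657.5  46.3  35.3] 2.5 [10.9 56.3]
plug_mid [[363.0, 153.7]] [[440.6, 286.3]]
    [ 676.1 -118.    27.5] 3.0 [   5.  -108.9]
spare_mid [[344.9, 154.0], [364.1, 153.3]] [[422.6, 267.7]]
    [662.8 -65.2  43.7] 2.7 [ -0.3 -54.8]
    [ 646.  -112.5   80.5] 10.8 [-23.9 -99.1]
plug depth centroid [ 670.5 -125.9   52.9] 51.1 [[-18.5, 17.6], [-134.1, -98.5]]
spare depth centroid [665.1 -67.9  56.4] 57.5 [[-14.4, 20.7], [-75.7, -40.3]]
pinion depth centroid [652.3  -9.9  57.8] 59.2 [[-20.2, 17.6], [-19.0, 20.9]]
ball depth centroid [646.6  44.2  52.2] 51.5 [[-17.1, 19.4], [38.7, 73.1]]
ring depth centroid [637.3 103.2  56.5] 58.1 [[-18.4, 17.7], [97.2, 133.4]]
```

View pics/g.png

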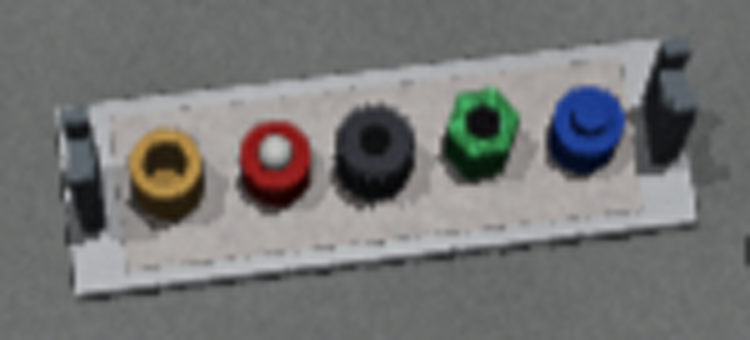

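Pieces stand on rack y ≈ +115 (ring), +56 (ball), 0 (pinion), −58 (spare) and −116 (plug). I'll move over the rack for a closer wrist look.

```bash
python3 -m handwheel '[[[0,-3.5,1.2,0],[0,-3.8,1.2,0],[0,-3.8,1.2,0],[0,-3.8,1.2,0],[0,-3.8,1.2,0],[0,-3.8,1.2,0],[0,-3.8,1.2,0],[0,-3.8,1.2,0]]]' 1 && python3 -m handwheel '[[[0,-3.8,1.2,0],[0,-3.8,1.2,0],[0,-3.8,1.2,0],[0,0,0,0.118],[0,0,0,0.118],[0,0,0,0.118],[0,0,0,0.118],[0,0,0,0.118]]]' &&  python3 -m handwheel '[[[0,0,0,0.118],[0,0,0,0.118],[0,0,0,0.118],[0,0,0,0.118],[0,0,0,0.118],[0,0,0,0.118],[0,0,0,0.11],[0,0,0,0]]]' && python3 -c "
from h import *
plan([640,-60,250],8.5)"
```

```text
time: 14.25
tool_pos: [602.8, 57.9, 246.2]
tcp_rot: [0.291, 1.57, 0.279]
contact_force: [1.0, -0.4, 0.4]
grip_width: 91.5
time: 14.92
tool_pos: [637.1, -54.8, 245.9]
tcp_rot: [2.982, 1.571, 2.373]
contact_force: [0.8, 0.1, 0.3]
grip_width: 91.9
time: 15.58
tool_pos: [637.1, -54.6, 246.0]
tcp_rot: [2.502, 1.571, 1.078]
contact_force: [-0.3, -0.1, -0.5]
grip_width: 91.6
t 15.58 pos [637.1 -54.6 246. ] toolx [ 0.  0. -1.] yaw 8.37 grip 91.6 F [-0.3 -0.1 -0.5] q6 -0.35
total cm (tool axes) [-0.4   0.21  0.58] n 1 per row [-0.399  0.211  0.578]
turn total -0.002 (alt 3.139 ) rows 1 each -0.0022
```

```bash
python3 - <<'E'
from h import *
bot.capture("wrist")
m=bot.camera_model("wrist");p,d=bot.capture("wrist");np.save("im_w.npy",p);np.save("d_w.npy",d)
cv2.imwrite("pics/h.png",p[:,:,::-1])
c=cloud(m,d);X,Y=rk(c)
for n,y0 in zip(["pinion","ball","ring"],[0,57,115]):
    t=(abs(Y-y0)<28)&(abs(X)<35)&(c[...,2]>44)&(c[...,2]<80);t[265:]=0
    q=c[t];r=cv2.minEnclosingCircle(np.stack([X[t],Y[t]],-1).astype(np.float32))
    print(n,t.sum(),"ctr",q.mean(0).round(1),"z",np.percentile(q[:,2],[5,50,98]).round(1),"rk",X[t].mean().round(1),Y[t].mean().round(1),"circ",np.round(r[0],1),round(r[1],1))
t=(abs(Y)>145)&(abs(Y)<180)&(abs(X)<30)&(c[...,2]>104)&(c[...,2]<116);t[265:]=0
print("horns",np.percentile(Y[t],[1,99]),np.percentile(X[t],[1,99]),c[t][:,2].mean())
h=cv2.cvtColor(p,cv2.COLOR_RGB2HSV)
u,v=np.meshgrid(np.arange(640),np.arange(480))
E
```

```text
pinion 1491 ctr [654.6  -9.5  58.3] z [55.3 58.7 60.3] rk -0.2 1.5 circ [0.1 0.9] 21.8
ball 1406 ctr [648.1  44.   51. ] z [47.3 49.  61.4] rk 1.3 55.4 circ [ 1.5 55.5] 19.9
ring 1349 ctr [638.9 102.8  57.2] z [47.6 58.4 60.3] rk 0.9 114.9 circ [  1.1 115.3] 20.0Traceback (most recent call last):
  File "<stdin>", line 11, in <module>
    return _quantile_unchecked(
        a, q, axis, out, overwrite_input, method, keepdims, weights)
    return _ureduce(a,
                    func=_quantile_ureduce_func,
    ...<5 lines>...
                    overwrite_input=overwrite_input,
                    method=method)
    r = func(a, **kwargs)
    result = _quantile(arr,
                       quantiles=q,
    ...<2 lines>...
                       out=out,
                       weights=wgt)
    slices_having_nans = np.isnan(arr[-1, ...])
                                  ~~~^^^^^^^^^
IndexError: index -1 is out of bounds for axis 0 with size 0
```

View pics/h.png

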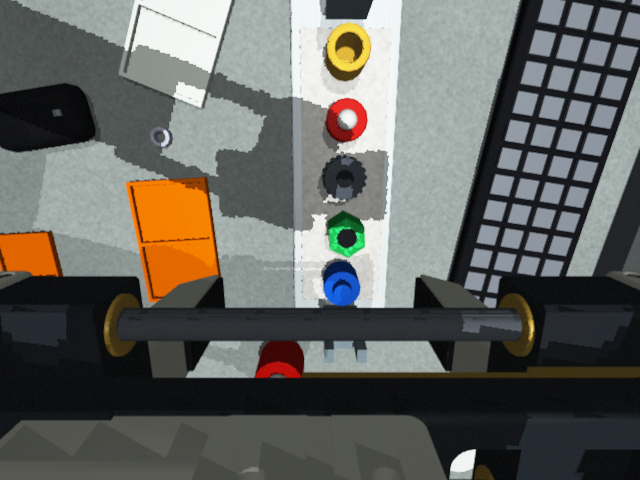

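The wrist view shows ring (348,50), ball (347,120), pinion (345,178), spare (346,237) and plug (341,283). The rack ball master has radius 20 mm, so it's the smallest of the three, as named. Next I'll measure the remaining parts and the trays.

```bash
python3 - <<'E'
from h import *
m=bot.camera_model("wrist");p=np.load("im_w.npy");d=np.load("d_w.npy");cv2.imwrite("pics/h2.png",cv2.resize(p[90:150,310:385,::-1],None,fx=6,fy=6))
c=cloud(m,d);X,Y=rk(c)
for n,y0 in zip(["spare","plug"],[-58,-116]):
    t=(abs(Y-y0)<28)&(abs(X)<35)&(c[...,2]>44)&(c[...,2]<80);t[306:]=0
    r=cv2.minEnclosingCircle(np.stack([X[t],Y[t]],-1).astype(np.float32));print(n,t.sum(),"circ",np.round(r[0],1),round(r[1],1))
h=cv2.cvtColor(p,cv2.COLOR_RGB2HSV)
k=((h[...,0]<16)&(h[...,1]>170)&(h[...,2]>90)).astype(np.uint8);k[:,:110]=0;k[:,240:]=0;k[275:]=0;k[:170]=0
cs,_=cv2.findContours(k,cv2.RETR_EXTERNAL,cv2.CHAIN_APPROX_NONE);q=max(cs,key=len)[:,0].astype(float)
P=onplane(m,q[:,0],q[:,1],10)
# left+right+top edges; print corners top-left/right
for u,v in((127,183),(208,178)): print("orange corner",onplane(m,np.float64(u),np.float64(v),10).round(1))
T=bot.camera_model("top");R=np.array([[-1,1],[1,1]])
a=np.radians(12.3);ex=np.array([np.cos(a),np.sin(a)]);ey=np.array([-np.sin(a),np.cos(a)]);o=np.array([476.6,-115.2])
print("expected",o-44*ex+72*ey,o+44*ex+72*ey)
a=np.radians(-12.8);ex=np.array([np.cos(a),np.sin(a)]);ey=np.array([-np.sin(a),np.cos(a)]);o=np.array([469.9,116.5])
print("white exp",o-44*ex-72*ey,o+44*ex-72*ey)
for u,v in((120,74),(204,107)): print("white corner",onplane(m,np.float64(u),np.float64(v),10).round(1))
c2=cloud(T,np.load("d_top.npy"));X,Y=rk(c2)
for s in(1,-1):
    t=(Y*s>140)&(Y*s<180)&(abs(X)<30)&(c2[...,2]>100)&(c2[...,2]<120);print("horns top",t.sum(),np.percentile(Y[t],[2,50,98]).round(1))
a=np.radians(8.5)
for n,(x,y) in dict(pinion=(0,.9),ball=(1.5,55.5),ring=(1.1,115.3)).items(): print(n,[round(655+x*np.cos(a)-y*np.sin(a),1),round(-11+x*np.sin(a)+y*np.cos(a),1)])
E
```

```text
spare 1140 circ [  3.9 -58.5] 20.7
plug 1018 circ [   0.6 -117.1] 20.1
orange corner [422.7 -54.7  10. ]
orange corner [510.7 -35.5  10. ]
expected [418.27180691 -54.22605564] [504.25181746 -35.47938164]
white exp [411.04193658  56.03738039] [496.85507976  36.54111259]
white corner [413.8  55.8  10. ]
white corner [501.1  37.3  10. ]
horns top 53 [152.5 159.1 166.1]
horns top 48 [-167.2 -159.9 -153. ]
pinion [np.float64(654.9), np.float64(-10.1)]
ball [np.float64(648.3), np.float64(44.1)]
ring [np.float64(639.0), np.float64(103.2)]
```

```bash
python3 -m handwheel '[[[0,0.6,-2.0,0],[0,0.6,-2.0,0],[3,0.6,-0.3,0],[4,0.4,0,0],[4,0,0,0],[0,0,0,0],[0,0,0,0]]]'; python3 -c "
from h import *
plan([654.9,-10.1,24],8.5)"
```

```text
time: 16.27
tool_pos: [651.3, -8.6, 134.5]
tcp_rot: [-1.866, 1.566, 2.998]
contact_force: [0.2, -0.1, 0.8]
grip_width: 91.7
t 16.27 pos [651.3  -8.6 134.5] toolx [-0.005  0.001 -1.   ] yaw 8.71 grip 91.7 F [ 0.2 -0.1  0.8] q6 -0.28
total cm (tool axes) [11.05  0.39  0.21] n 3 per row [3.684 0.13  0.072]
turn total 0.004 (alt -3.138 ) rows 1 each 0.0037
```

```bash
python3 -m handwheel '[[[3,0.35,0.2,0],[3,0,0,0],[3,0,0,0],[2,0,0,0],[0,0,0,0],[0,0,0,0],[0,0,0,0]]]'; python3 -c "
from h import *
plan([654.9,-10.1,24],8.5)"
```

```text
time: 16.85
tool_pos: [658.6, -10.6, 29.6]
tcp_rot: [1.306, 1.565, -0.114]
contact_force: [1.1, 0.3, 0.1]
grip_width: 91.8
t 16.85 pos [658.6 -10.6  29.6] toolx [ 0.006 -0.001 -1.   ] yaw 8.62 grip 91.8 F [1.1 0.3 0.1] q6 -0.28
total cm (tool axes) [ 0.56 -0.36 -0.11] n 1 per row [ 0.561 -0.356 -0.107]
turn total 0.002 (alt -3.14 ) rows 1 each 0.0021
```

```bash
python3 -m handwheel '[[[0.1,0,0,0],[0,0,0,0],[0,0,0,0],[0,0,0,0],[0,0,0,0],[0,0,0,0],[0,0,0,0],[0,0,0,0]]]' 0.3; python3 -m handwheel '[[[0,0,0,0],[0,0,0,0],[0,0,0,0]]]' 0; python3 -c "
from h import *
plan([654.9,-10.1,24],8.5)"
```

```text
time: 17.52
tool_pos: [656.1, -10.2, 24.9]
tcp_rot: [-2.353, 1.571, 2.509]
contact_force: [-0.5, 0.5, -0.3]
grip_width: 42.8
time: 17.77
tool_pos: [656.0, -10.2, 24.9]
tcp_rot: [-2.092, 1.57, 2.771]
contact_force: [-0.4, 0.2, -0.2]
grip_width: 39.8
t 17.77 pos [656.  -10.2  24.9] toolx [-0.  0. -1.] yaw 8.6 grip 39.8 F [-0.4  0.2 -0.2] q6 -0.28
total cm (tool axes) [ 0.09 -0.11 -0.03] n 1 per row [ 0.093 -0.112 -0.025]
turn total 0.002 (alt -3.14 ) rows 1 each 0.0017
```

```bash
python3 -m handwheel '[[[-1,0,0,0],[-2,0,0,0],[-3,0,0,0],[-3,0,0,0],[0,0,0,0]]]'; python3 -c "
from h import *
plan([464.2,82.6,110],8.5,3.5)"
```

```text
time: 18.18
tool_pos: [659.6, -10.6, 122.4]
tcp_rot: [1.301, 1.559, -0.12]
contact_force: [1.2, -0.6, -0.9]
grip_width: 39.6
t 18.18 pos [659.6 -10.6 122.4] toolx [ 0.011 -0.001 -1.   ] yaw 8.6 grip 39.6 F [ 1.2 -0.6 -0.9] q6 -0.28
total cm (tool axes) [  1.01 -17.94 -12.14] n 7 per row [ 0.144 -2.563 -1.734]
turn total 0.002 (alt -3.14 ) rows 1 each 0.0018
```

```bash
python3 -m handwheel '[[[0,-1.5,-1,0],[0,-3,-2.1,0],[0,-3,-2.1,0],[0,-3,-2.1,0],[0,-3,-2.1,0],[0,-2.6,-1.7,0],[0,-1.5,-1,0],[0,0,0,0]]]'; python3 -m handwheel '[[[0,0,0,0],[0,0,0,0]]]'; python3 -c "
from h import *
plan([464.2,82.6,25],8.5,3.5)"
```

```text
time: 18.85
tool_pos: [459.9, 84.6, 115.0]
tcp_rot: [-1.849, 1.567, 3.016]
contact_force: [-0.1, -0.1, -2.6]
grip_width: 39.7
time: 19.02
tool_pos: [465.1, 83.0, 115.4]
tcp_rot: [1.418, 1.569, -0.003]
contact_force: [-0.5, -1.4, -2.2]
grip_width: 39.5
t 19.02 pos [465.1  83.  115.4] toolx [ 0.002 -0.    -1.   ] yaw 8.6 grip 39.5 F [-0.5 -1.4 -2.2] q6 -0.14
total cm (tool axes) [ 9.04 -0.11  0.02] n 3 per row [ 3.014 -0.036  0.007]
turn total 0.002 (alt -3.14 ) rows 1 each 0.0018
```

```bash
python3 -m handwheel '[[[2,0,0,0],[3,0,0,0],[3,0,0,0],[1.2,0,0,0],[0.4,0,0,0],[0,0,0,0],[0,0,0,0],[0,0,0,0]]]'; python3 -m handwheel '[[[0.1,0,0,0],[0,0,0,0],[0,0,0,0]]]'
```

```text
time: 19.68
tool_pos: [465.3, 82.9, 19.6]
tcp_rot: [1.474, 1.569, 0.053]
contact_force: [-0.7, 0.0, -1.8]
grip_width: 39.5
time: 19.93
tool_pos: [464.4, 83.1, 18.3]
tcp_rot: [1.531, 1.57, 0.11]
contact_force: [-0.6, -0.4, -2.8]
grip_width: 39.2
```

```bash
python3 -m handwheel '[[[0.1,0,0,0],[0,0,0,0],[0,0,0,0]]]'; python3 -m handwheel '[[[0.05,0,0,0],[0,0,0,0],[0,0,0,0]]]'
```

```text
time: 20.18
tool_pos: [464.0, 83.1, 17.0]
tcp_rot: [2.39, 1.571, 0.969]
contact_force: [0.4, 0.3, -2.4]
grip_width: 39.6
time: 20.43
tool_pos: [464.1, 83.1, 16.9]
tcp_rot: [1.627, 1.57, 0.206]
contact_force: [-2.0, 0.1, 4.6]
grip_width: 39.9
```

Touchdown. I'll open partly and rise.

```bash
python3 -m handwheel '[[[0,0,0,0],[0,0,0,0],[0,0,0,0],[0,0,0,0]]]' 1; python3 -m handwheel '[[[-1,0,0,0],[-2,0,0,0],[-3,0,0,0],[-3,0,0,0],[-2,0,0,0],[0,0,0,0]]]'; python3 -c "
from h import *
plan([648.3,44.1,130],8.5,3.5)"
```

```text
time: 20.77
tool_pos: [464.2, 83.1, 16.5]
tcp_rot: [1.915, 1.571, 0.494]
contact_force: [0.5, 0.1, 0.1]
grip_width: 61.6
time: 21.27
tool_pos: [466.6, 83.2, 130.4]
tcp_rot: [1.446, 1.563, 0.025]
contact_force: [-0.0, -0.2, 1.0]
grip_width: 91.6
t 21.27 pos [466.6  83.2 130.4] toolx [ 0.008  0.    -1.   ] yaw 8.6 grip 91.6 F [-0.  -0.2  1. ] q6 -0.14
total cm (tool axes) [ 0.19 17.38  6.59] n 6 per row [0.032 2.897 1.098]
turn total 0.002 (alt -3.14 ) rows 1 each 0.0018
```

```bash
python3 -m handwheel '[[[0,2.5,0.9,0],[0,3.2,1.2,0],[0,3.2,1.2,0],[0,3.2,1.2,0],[0,3.2,1.2,0],[0,2.2,0.9,0],[0,0,0,0],[0,0,0,0]]]'; python3 -m handwheel '[[[0,0,0,0],[0,0,0,0]]]';python3 -c "
from h import *
plan([648.3,44.1,24.5],8.5,3.5)"
```

```text
time: 21.93
tool_pos: [646.8, 43.6, 124.4]
tcp_rot: [-1.82, 1.568, 3.041]
contact_force: [-0.6, -1.2, -1.2]
grip_width: 91.7
time: 22.1
tool_pos: [645.7, 44.4, 126.0]
tcp_rot: [-1.863, 1.569, 3.0]
contact_force: [0.2, 0.2, -0.6]
grip_width: 91.8
t 22.1 pos [645.7  44.4 126. ] toolx [-0.002  0.    -1.   ] yaw 8.62 grip 91.8 F [ 0.2  0.2 -0.6] q6 -0.2
total cm (tool axes) [10.15  0.27  0.07] n 3 per row [3.385 0.089 0.025]
turn total 0.002 (alt -3.14 ) rows 1 each 0.002
```

```bash
python3 -m handwheel '[[[2,0.2,0,0],[3,0,0,0],[3,0,0,0],[1.7,0,0,0],[0.4,0,0,0],[0,0,0,0],[0,0,0,0]]]'; python3 -c "
from h import *
plan([648.3,44.1,24.5],8.5,3.5)";python3 -m handwheel '[[[0,0,0,0],[0,0,0,0],[0,0,0,0],[0,0,0,0],[0,0,0,0],[0,0,0,0],[0,0,0,0],[0,0,0,0]]]' 0.3; python3 -m handwheel '[[[0,0,0,0],[0,0,0,0],[0,0,0,0]]]' 0
```

```text
time: 22.68
tool_pos: [649.4, 44.5, 26.9]
tcp_rot: [1.416, 1.569, -0.004]
contact_force: [0.7, -0.4, 1.2]
grip_width: 91.9
t 22.68 pos [649.4  44.5  26.9] toolx [ 0.002 -0.    -1.   ] yaw 8.61 grip 91.9 F [ 0.7 -0.4  1.2] q6 -0.2
total cm (tool axes) [ 0.24 -0.11  0.02] n 1 per row [ 0.24  -0.114  0.024]
turn total 0.002 (alt -3.14 ) rows 1 each 0.002
time: 23.35
tool_pos: [648.9, 44.3, 25.5]
tcp_rot: [-2.953, 1.571, 1.909]
contact_force: [-1.0, -0.8, 0.3]
grip_width: 43.0
time: 23.6
tool_pos: [648.9, 44.3, 25.5]
tcp_rot: [-2.512, 1.571, 2.35]
contact_force: [-0.0, 0.2, 0.9]
grip_width: 39.5
```

```bash
python3 -m handwheel '[[[-1,0,0,0],[-2,0,0,0],[-3,0,0,0],[-3,0,0,0],[-0.5,0,0,0],[0,0,0,0],[0,0,0,0]]]'; python3 -c "
from h import *
plan([471.5,-81.1,118],8.5,3.5)"
```

```text
time: 24.18
tool_pos: [648.4, 44.3, 119.9]
tcp_rot: [-1.873, 1.57, 2.989]
contact_force: [-0.5, -0.2, -2.5]
grip_width: 39.6
t 24.18 pos [648.4  44.3 119.9] toolx [-0.001  0.    -1.   ] yaw 8.6 grip 39.6 F [-0.5 -0.2 -2.5] q6 -0.2
total cm (tool axes) [  0.21 -19.36   9.76] n 7 per row [ 0.03  -2.766  1.394]
turn total 0.002 (alt -3.14 ) rows 1 each 0.0017
```

```bash
python3 -m handwheel '[[[0,-1.6,0.8,0],[0,-3.2,1.6,0],[0,-3.2,1.6,0],[0,-3.2,1.6,0],[0,-3.2,1.6,0],[0,-3.2,1.6,0],[0,-1.8,1,0],[0,0,0,0]]]'; python3 -m handwheel '[[[0,0,0,0],[0,0,0,0],[0,0,0,0]]]'; python3 -c "
from h import *
plan([471.5,-81.1,17.5],8.5,3.5)"
```

```text
time: 24.85
tool_pos: [467.1, -82.7, 118.6]
tcp_rot: [-1.936, 1.564, 2.924]
contact_force: [-0.5, -0.1, -2.3]
grip_width: 39.4
time: 25.1
tool_pos: [472.2, -81.0, 119.9]
tcp_rot: [-2.436, 1.57, 2.427]
contact_force: [-0.0, -0.2, -1.8]
grip_width: 39.4
t 25.1 pos [472.2 -81.  119.9] toolx [-0.001  0.001 -1.   ] yaw 8.63 grip 39.4 F [-0.  -0.2 -1.8] q6 -0.48
total cm (tool axes) [10.24 -0.07  0.  ] n 3 per row [ 3.412 -0.023  0.   ]
turn total 0.002 (alt -3.139 ) rows 1 each 0.0023
```

```bash
python3 -m handwheel '[[[2,0,0,0],[3,0,0,0],[3,0,0,0],[1.4,0,0,0],[0.5,0,0,0],[0,0,0,0],[0,0,0,0],[0,0,0,0]]]'; python3 -m handwheel '[[[0.1,0,0,0],[0,0,0,0],[0,0,0,0]]]'; python3 -m handwheel '[[[0.1,0,0,0],[0,0,0,0],[0,0,0,0]]]'
```

```text
time: 25.77
tool_pos: [472.9, -81.7, 22.5]
tcp_rot: [1.141, 1.569, -0.279]
contact_force: [0.1, 0.4, -0.8]
grip_width: 39.6
time: 26.02
tool_pos: [472.1, -81.7, 21.2]
tcp_rot: [1.163, 1.569, -0.258]
contact_force: [-0.5, 0.2, -2.1]
grip_width: 39.3
time: 26.27
tool_pos: [471.7, -81.6, 19.6]
tcp_rot: [1.953, 1.571, 0.532]
contact_force: [0.5, -0.2, -1.6]
grip_width: 39.6
```

```bash
python3 -m handwheel '[[[0.15,0,0,0],[0,0,0,0],[0,0,0,0]]]'; python3 -m handwheel '[[[0.05,0,0,0],[0,0,0,0],[0,0,0,0]]]'; python3 -m handwheel '[[[0.05,0,0,0],[0,0,0,0],[0,0,0,0]]]'
```

```text
time: 26.52
tool_pos: [471.7, -81.6, 17.9]
tcp_rot: [-2.37, 1.57, 2.492]
contact_force: [-0.3, 0.7, -1.4]
grip_width: 39.7
time: 26.77
tool_pos: [471.7, -81.6, 17.5]
tcp_rot: [-3.116, 1.571, 1.746]
contact_force: [0.3, 0.6, -3.1]
grip_width: 39.6
time: 27.02
tool_pos: [471.8, -81.6, 17.4]
tcp_rot: [1.283, 1.57, -0.138]
contact_force: [-1.2, 0.1, 5.2]
grip_width: 39.4
```

```bash
python3 -m handwheel '[[[0,0,0,0],[0,0,0,0],[0,0,0,0],[0,0,0,0]]]' 1; python3 -m handwheel '[[[-1,0,0,0],[-2,0,0,0],[-3,0,0,0],[-3,0,0,0],[-3,0,0,0],[0,0,0,0],[0,0,0,0]]]'; python3 -c "
from h import *
plan([639.7,98.3,140],8.5,3.5)"
```

```text
time: 27.35
tool_pos: [471.8, -81.6, 16.9]
tcp_rot: [1.778, 1.571, 0.357]
contact_force: [0.6, -0.6, 0.3]
grip_width: 61.8
time: 27.93
tool_pos: [472.8, -81.9, 139.2]
tcp_rot: [1.113, 1.566, -0.308]
contact_force: [-0.6, 1.2, -0.1]
grip_width: 91.2
t 27.93 pos [472.8 -81.9 139.2] toolx [ 0.005 -0.001 -1.   ] yaw 8.6 grip 91.2 F [-0.6  1.2 -0.1] q6 -0.48
total cm (tool axes) [ -0.03  19.2  -15.32] n 8 per row [-0.004  2.4   -1.915]
turn total 0.002 (alt -3.14 ) rows 1 each 0.0018
```

```bash
python3 -m handwheel '[[[0,1.8,-1.4,0],[0,2.9,-2.3,0],[0,2.9,-2.3,0],[0,2.9,-2.3,0],[0,2.9,-2.3,0],[0,2.9,-2.3,0],[0,2.1,-1.7,0],[0,0.9,-0.7,0]]]'; python3 -m handwheel '[[[0,0,0,0],[0,0,0,0],[0,0,0,0],[0,0,0,0]]]';python3 -c "
from h import *
plan([639.7,98.3,27],8.5,3.5)
bot.capture('side');p,d=bot.capture('side');cv2.imwrite('pics/i.png',p[:,:,::-1])"
```

```text
time: 28.6
tool_pos: [640.7, 101.7, 135.1]
tcp_rot: [-2.195, 1.569, 2.67]
contact_force: [-1.0, -1.6, 0.6]
grip_width: 91.9
time: 28.93
tool_pos: [638.9, 97.5, 136.7]
tcp_rot: [-1.601, 1.57, -3.023]
contact_force: [0.1, -0.1, 0.3]
grip_width: 91.8
t 28.93 pos [638.9  97.5 136.7] toolx [-0.001 -0.    -1.   ] yaw 8.53 grip 91.8 F [ 0.1 -0.1  0.3] q6 -0.12
total cm (tool axes) [10.97  0.1  -0.07] n 4 per row [ 2.743  0.026 -0.016]
turn total 0.001 (alt -3.141 ) rows 1 each 0.0006
```

View pics/i.png

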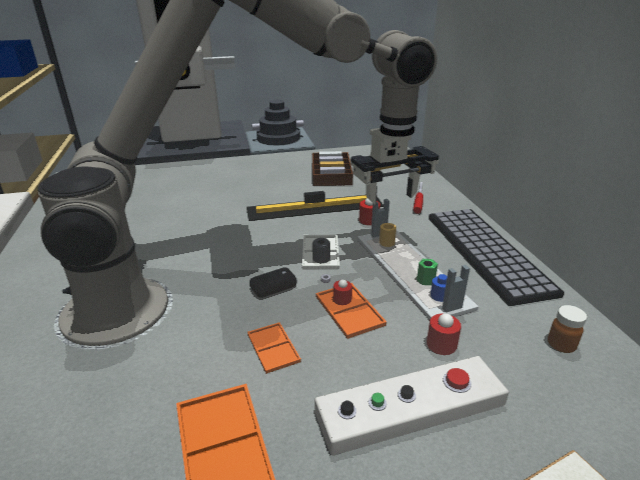

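The pinion stands in the white tray at (320,250) and the ball in the orange tray at (343,291), both upright. The left bracket is close to the gripper body here, so I'll stop partway down and check.

```bash
python3 -m handwheel '[[[1.5,0.1,0,0],[2.5,0,0,0],[2.5,0,0,0],[1.5,0,0,0],[0,0,0,0],[0,0,0,0],[0,0,0,0]]]'; python3 - <<'E'
from h import *
plan([639.7,98.3,27],8.5,3.5)
p,d=bot.capture('side');cv2.imwrite('pics/j.png',cv2.resize(p[130:290,320:480,::-1],None,fx=3.5,fy=3.5,interpolation=cv2.INTER_CUBIC))
m=bot.camera_model('side');c=cloud(m,d);X,Y=rk(c,(639.7,98.3))
t=(c[...,2]>80)&(c[...,2]<150)&(abs(X)<130)&(abs(Y)<90)
z=c[t]
for lo in range(80,150,10):
    s=(z[:,2]>lo)&(z[:,2]<lo+10); print(lo,s.sum(),"X",np.percentile(X[t][s],[1,99]).round(0),"Y",np.percentile(Y[t][s],[1,99]).round(0))
p,d=bot.capture('wrist');cv2.imwrite('pics/k.png',p[:,:,::-1])
E
```

```text
time: 29.62
tool_pos: [641.5, 98.4, 58.5]
tcp_rot: [1.491, 1.569, 0.07]
contact_force: [0.6, 0.3, 0.5]
grip_width: 91.8
t 29.62 pos [641.5  98.4  58.5] toolx [ 0.002  0.    -1.   ] yaw 8.57 grip 91.8 F [0.6 0.3 0.5] q6 -0.12
total cm (tool axes) [ 3.15 -0.19 -0.02] n 1 per row [ 3.152 -0.188 -0.019]
turn total 0.001 (alt -3.14 ) rows 1 each 0.0012
80 101 X [-62.  63.] Y [-14.  55.]
90 84 X [-64.  65.] Y [-14.  56.]
100 94 X [-63.  66.] Y [-14.  58.]
110 33 X [-60.  66.] Y [-16.   7.]
120 92 X [-86.  89.] Y [-38.  33.]
130 288 X [-86.  85.] Y [-39.  32.]
140 300 X [-91.  87.] Y [-39.  24.]
```

View pics/j.png

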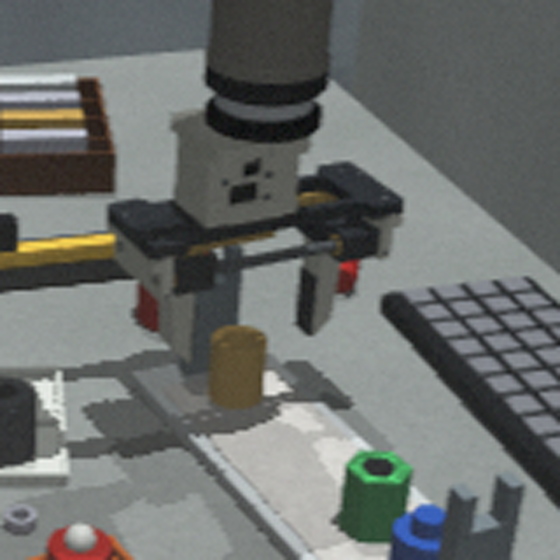

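View pics/k.png

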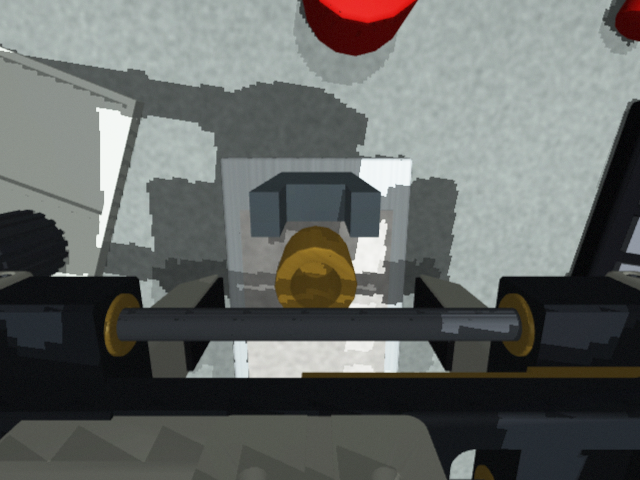

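The body is about 38 mm half-wide and the bracket face about 42 mm away, so there's clearance. I'll add 1 mm and go down slowly.

```bash
python3 -m handwheel '[[[0,-0.05,0.1,0],[1,0,0,0],[1,0,0,0],[0.6,0,0,0],[0,0,0,0],[0,0,0,0],[0,0,0,0]]]'; python3 -m handwheel '[[[0.3,0,0,0],[0,0,0,0],[0,0,0,0]]]'; python3 -c "
from h import *
plan([639.9,97.5,27],8.5,3.5)"
```

```text
time: 30.3
tool_pos: [640.4, 97.7, 30.9]
tcp_rot: [-2.362, 1.571, 2.5]
contact_force: [0.0, -0.1, 0.1]
grip_width: 91.8
time: 30.55
tool_pos: [640.4, 97.6, 28.0]
tcp_rot: [2.392, 1.571, 0.971]
contact_force: [0.2, 0.1, 1.0]
grip_width: 91.8
t 30.55 pos [640.4  97.6  28. ] toolx [ 0.  0. -1.] yaw 8.59 grip 91.8 F [0.2 0.1 1. ] q6 -0.12
total cm (tool axes) [ 0.1  -0.05  0.01] n 1 per row [ 0.104 -0.049  0.007]
turn total 0.002 (alt -3.14 ) rows 1 each 0.0016
```

```bash
python3 -m handwheel '[[[0,0,0,0],[0,0,0,0],[0,0,0,0],[0,0,0,0],[0,0,0,0],[0,0,0,0],[0,0,0,0],[0,0,0,0]]]' 0.3; python3 -m handwheel '[[[0,0,0,0],[0,0,0,0],[0,0,0,0]]]' 0;  python3 -m handwheel '[[[-1,0,0,0],[-1.5,0,0,0],[-2,0,0,0],[-2.5,0,0,0],[-2.5,0,0,0],[0,0,0,0],[0,0,0,0]]]'; python3 -c "
from h import *
plan([479.8,150.8,118],8.5,3.5)"
```

```text
time: 31.22
tool_pos: [640.4, 97.6, 28.0]
tcp_rot: [2.872, 1.571, 1.451]
contact_force: [-0.5, 0.2, 0.1]
grip_width: 43.2
time: 31.47
tool_pos: [640.3, 97.6, 28.0]
tcp_rot: [-3.087, 1.571, 1.775]
contact_force: [-0.3, -0.6, 0.2]
grip_width: 38.8
time: 32.05
tool_pos: [641.2, 97.7, 125.0]
tcp_rot: [1.47, 1.567, 0.049]
contact_force: [-0.6, 0.8, -2.1]
grip_width: 38.8
t 32.05 pos [641.2  97.7 125. ] toolx [ 0.004  0.    -1.   ] yaw 8.6 grip 38.8 F [-0.6  0.8 -2.1] q6 -0.12
total cm (tool axes) [  0.64 -15.17  -7.67] n 5 per row [ 0.128 -3.033 -1.533]
turn total 0.002 (alt -3.14 ) rows 1 each 0.0017
```

```bash
python3 -m handwheel '[[[0,-1.5,0,0],[0,-3,0,0],[0,-3,-1,0],[0,-3,-2,0],[0,-2.5,-2.1,0],[0,-2,-2,0],[0,0,0,0],[0,0,0,0]]]'; python3 -m handwheel '[[[0,0,0,0],[0,0,0,0],[0,0,0,0]]]'; python3 -c "
from h import *
plan([480.7,144.9,20],8.5,3.5)"
```

```text
time: 32.72
tool_pos: [479.9, 146.0, 122.3]
tcp_rot: [-1.586, 1.569, -3.005]
contact_force: [0.5, -0.2, -1.3]
grip_width: 38.7
time: 32.97
tool_pos: [482.2, 144.8, 122.6]
tcp_rot: [-1.397, 1.571, -2.819]
contact_force: [0.3, -0.3, -1.5]
grip_width: 38.6
t 32.97 pos [482.2 144.8 122.6] toolx [-0. -0. -1.] yaw 8.54 grip 38.6 F [ 0.3 -0.3 -1.5] q6 -0.01
total cm (tool axes) [10.26 -0.14 -0.03] n 3 per row [ 3.421 -0.048 -0.01 ]
turn total 0.001 (alt -3.141 ) rows 1 each 0.0007
```

```bash
python3 -m handwheel '[[[2,-0.1,0,0],[3,0,0,0],[3,0,0,0],[1.4,0,0,0],[0.5,0,0,0],[0,0,0,0],[0,0,0,0],[0,0,0,0]]]'; python3 -m handwheel '[[[0.1,0,0,0],[0,0,0,0],[0,0,0,0]]]'; python3 -m handwheel '[[[0.1,0,0,0],[0,0,0,0],[0,0,0,0]]]'; python3 -m handwheel '[[[0.1,0,0,0],[0,0,0,0],[0,0,0,0]]]'
```

```text
time: 33.63
tool_pos: [481.6, 145.3, 25.1]
tcp_rot: [1.597, 1.568, 0.176]
contact_force: [-0.1, -0.5, -1.6]
grip_width: 38.6
time: 33.88
tool_pos: [480.8, 145.3, 23.7]
tcp_rot: [1.626, 1.569, 0.205]
contact_force: [-0.8, -0.1, -1.4]
grip_width: 38.4
time: 34.13
tool_pos: [480.4, 145.3, 22.1]
tcp_rot: [2.55, 1.571, 1.129]
contact_force: [-0.1, -0.2, -2.3]
grip_width: 39.1
time: 34.38
tool_pos: [480.4, 145.3, 20.9]
tcp_rot: [-1.947, 1.571, 2.915]
contact_force: [0.1, 0.3, -2.1]
grip_width: 38.8
```

```bash
python3 -m handwheel '[[[0.05,0,0,0],[0,0,0,0],[0,0,0,0]]]'; python3 -m handwheel '[[[0.05,0,0,0],[0,0,0,0],[0,0,0,0]]]'; python3 -m handwheel '[[[0.05,0,0,0],[0,0,0,0],[0,0,0,0]]]'
```

```text
time: 34.63
tool_pos: [480.4, 145.3, 20.5]
tcp_rot: [-2.934, 1.571, 1.928]
contact_force: [-0.2, -0.4, -1.4]
grip_width: 39.1
time: 34.88
tool_pos: [480.4, 145.2, 20.0]
tcp_rot: [-2.948, 1.571, 1.915]
contact_force: [-0.4, 0.4, -1.6]
grip_width: 38.5
time: 35.13
tool_pos: [480.4, 145.3, 20.0]
tcp_rot: [1.726, 1.571, 0.305]
contact_force: [-2.4, -0.5, 6.0]
grip_width: 39.2
```

```bash
python3 -m handwheel '[[[0,0,0,0],[0,0,0,0],[0,0,0,0],[0,0,0,0]]]' 1; python3 -m handwheel '[[[-1,0,0,0],[-2,0,0,0],[-3,0,0,0],[-3,0,0,0],[-3,0,0,0],[0,0,0,0],[0,0,0,0]]]'; python3 -c "
from h import *
plan([671.7,-120.4,140],8.5,3.5)"
```

```text
time: 35.47
tool_pos: [480.5, 145.3, 19.4]
tcp_rot: [2.056, 1.571, 0.636]
contact_force: [0.4, 0.6, -0.3]
grip_width: 60.6
time: 36.05
tool_pos: [481.5, 145.4, 141.8]
tcp_rot: [1.574, 1.566, 0.154]
contact_force: [0.2, 1.0, -0.9]
grip_width: 91.9
t 36.05 pos [481.5 145.4 141.8] toolx [ 0.005  0.001 -1.   ] yaw 8.6 grip 91.9 F [ 0.2  1.  -0.9] q6 -0.01
total cm (tool axes) [ 0.25 14.83 29.13] n 10 per row [0.025 1.483 2.913]
turn total 0.002 (alt -3.14 ) rows 1 each 0.0017
```

```bash
python3 -m handwheel '[[[0,0.9,1.7,0],[0,1.6,3.1,0],[0,1.6,3.1,0],[0,1.6,3.1,0],[0,1.6,3.1,0],[0,1.6,3.1,0],[0,1.6,3.1,0],[0,1.6,3.1,0]]]'; python3 -m handwheel '[[[0,1.6,3.1,0],[0,1.2,2.6,0],[0,0,0,0],[0,0,0,0],[0,0,0,0],[0,0,0,0]]]';python3 -c "
from h import *
plan([671.7,-120.4,60],8.5,3.5)"
```

```text
time: 36.72
tool_pos: [635.0, -69.4, 138.0]
tcp_rot: [-2.01, 1.568, 2.852]
contact_force: [1.5, -0.5, -0.3]
grip_width: 91.9
time: 37.22
tool_pos: [670.4, -118.9, 138.9]
tcp_rot: [-2.223, 1.569, 2.641]
contact_force: [0.3, -0.2, 0.9]
grip_width: 91.9
t 37.22 pos [ 670.4 -118.9  138.9] toolx [-0.002  0.001 -1.   ] yaw 8.65 grip 91.9 F [ 0.3 -0.2  0.9] q6 -0.44
total cm (tool axes) [7.89 0.11 0.18] n 3 per row [2.631 0.038 0.059]
turn total 0.003 (alt -3.139 ) rows 1 each 0.0027
```

```bash
python3 -m handwheel '[[[2,0.1,0.15,0],[3,0,0,0],[2,0,0,0],[1,0,0,0],[0,0,0,0],[0,0,0,0],[0,0,0,0]]]'; python3 - <<'E'
from h import *
plan([671.7,-120.4,27],8.5,3.5)
p,d=bot.capture('side');cv2.imwrite('pics/l.png',cv2.resize(p[170:340,350:520,::-1],None,fx=3.5,fy=3.5,interpolation=cv2.INTER_CUBIC))
m=bot.camera_model('side');c=cloud(m,d);X,Y=rk(c)
t=(c[...,2]>100)&(c[...,2]<118)&(abs(X)<30)&(Y<-145)&(Y>-175);print("horn near Y",np.percentile(Y[t],[2,50,98]))
t=(c[...,2]>120)&(c[...,2]<150)&(abs(X)<90)&(Y<-60)&(Y>-175);print("body Y",np.percentile(Y[t],[2,50,98]))
E
```

```text
time: 37.8
tool_pos: [673.4, -121.4, 61.4]
tcp_rot: [1.175, 1.568, -0.245]
contact_force: [0.6, -0.6, 0.1]
grip_width: 92.0
t 37.8 pos [ 673.4 -121.4   61.4] toolx [ 0.003 -0.001 -1.   ] yaw 8.63 grip 92.0 F [ 0.6 -0.6  0.1] q6 -0.44
total cm (tool axes) [ 3.44 -0.17 -0.13] n 1 per row [ 3.436 -0.166 -0.128]
turn total 0.002 (alt -3.139 ) rows 1 each 0.0022
horn near Y [-168.74328684 -163.01403559 -154.09742422]
body Y [-149.69075339 -141.52746438  -85.60889543]
```

View pics/l.png

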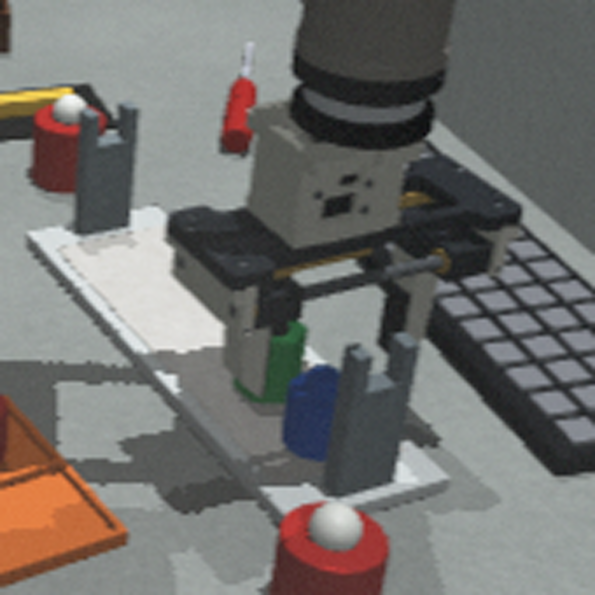

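Clearance to the bracket is about 4 mm, and the fingers straddle the blue plug clear of the hexagon. Going down slowly.

```bash
python3 -m handwheel '[[[0,-0.05,-0.1,0],[1,0,0,0],[1,0,0,0],[0.6,0,0,0],[0,0,0,0],[0,0,0,0],[0,0,0,0]]]'; python3 -m handwheel '[[[0.5,0,0,0],[0,0,0,0],[0,0,0,0]]]'; python3 -c "
from h import *
plan([671.7,-120.4,27],8.5,3.5)"
```

```text
time: 38.43
tool_pos: [671.9, -120.7, 33.4]
tcp_rot: [-3.004, 1.571, 1.858]
contact_force: [0.1, 1.0, 0.4]
grip_width: 91.9
time: 38.68
tool_pos: [671.7, -120.6, 28.3]
tcp_rot: [-2.242, 1.57, 2.621]
contact_force: [-0.1, -0.4, 1.2]
grip_width: 91.9
t 38.68 pos [ 671.7 -120.6   28.3] toolx [-0.  0. -1.] yaw 8.59 grip 91.9 F [-0.1 -0.4  1.2] q6 -0.44
total cm (tool axes) [ 0.13  0.   -0.02] n 1 per row [ 0.13   0.004 -0.018]
turn total 0.002 (alt -3.14 ) rows 1 each 0.0017
```

```bash
python3 -m handwheel '[[[0.2,0,0,0],[0,0,0,0],[0,0,0,0],[0,0,0,0],[0,0,0,0],[0,0,0,0],[0,0,0,0],[0,0,0,0]]]' 0.3; python3 -m handwheel '[[[0,0,0,0],[0,0,0,0],[0,0,0,0]]]' 0;  python3 -m handwheel '[[[-1,0,0,0],[-1.5,0,0,0],[-2,0,0,0],[-2.5,0,0,0],[-2.5,0,0,0],[0,0,0,0],[0,0,0,0]]]'; python3 - <<'E'
from h import *
plan([485.2,-143.6,118],8.5,3.5)
p,d=bot.capture('side');cv2.imwrite('pics/n.png',cv2.resize(p[130:340,320:520,::-1],None,fx=2.8,fy=2.8,interpolation=cv2.INTER_CUBIC))
E
```

```text
time: 39.35
tool_pos: [671.9, -120.6, 26.5]
tcp_rot: [2.042, 1.571, 0.621]
contact_force: [-0.1, -0.5, -0.2]
grip_width: 43.5
time: 39.6
tool_pos: [671.9, -120.6, 26.5]
tcp_rot: [1.976, 1.571, 0.555]
contact_force: [0.1, 0.5, 0.0]
grip_width: 38.1
time: 40.18
tool_pos: [672.7, -120.9, 123.6]
tcp_rot: [1.157, 1.567, -0.264]
contact_force: [-0.2, -0.1, -1.8]
grip_width: 38.5
t 40.18 pos [ 672.7 -120.9  123.6] toolx [ 0.004 -0.001 -1.   ] yaw 8.59 grip 38.5 F [-0.2 -0.1 -1.8] q6 -0.44
total cm (tool axes) [  0.5  -18.88  -0.55] n 6 per row [ 0.083 -3.146 -0.092]
turn total 0.002 (alt -3.14 ) rows 1 each 0.0017
```

View pics/n.png

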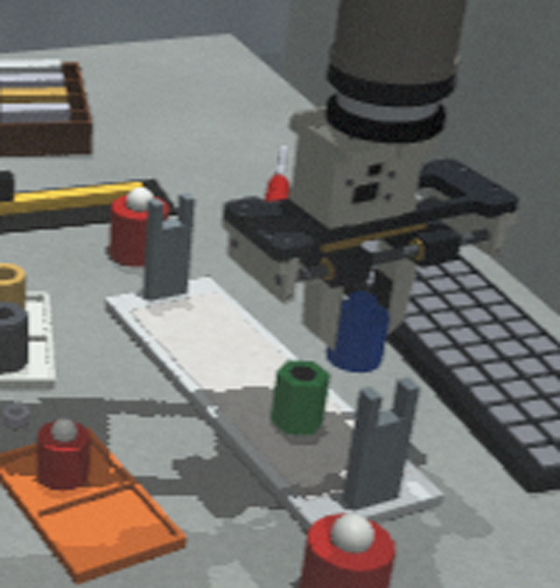

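```bash
python3 -m handwheel '[[[0,-1.5,0,0],[0,-3.2,0,0],[0,-3.2,-0.2,0],[0,-3.2,-0.2,0],[0,-3.2,-0.2,0],[0,-3,0,0],[0,-1.5,0,0],[0,0,0,0]]]'; python3 -m handwheel '[[[0,0,0,0],[0,0,0,0],[0,0,0,0]]]'; python3 -c "
from h import *
plan([485.6,-143.6,18.5],8.5,3.5)"
```

```text
time: 40.9
tool_pos: [480.9, -142.3, 120.1]
tcp_rot: [-2.103, 1.565, 2.759]
contact_force: [-0.2, 0.3, -1.9]
grip_width: 38.4
time: 41.15
tool_pos: [485.9, -142.7, 121.1]
tcp_rot: [2.733, 1.571, 1.312]
contact_force: [0.1, 0.6, -1.1]
grip_width: 38.0
t 41.15 pos [ 485.9 -142.7  121.1] toolx [ 0.  0. -1.] yaw 8.62 grip 38.0 F [ 0.1  0.6 -1.1] q6 -0.59
total cm (tool axes) [10.26 -0.05  0.08] n 3 per row [ 3.419 -0.016  0.028]
turn total 0.002 (alt -3.14 ) rows 1 each 0.002
```

```bash
python3 -m handwheel '[[[2,0,0.1,0],[3,0,0,0],[3,0,0,0],[1.4,0,0,0],[0.5,0,0,0],[0,0,0,0],[0,0,0,0],[0,0,0,0]]]'; python3 -m handwheel '[[[0.15,0,0,0],[0,0,0,0],[0,0,0,0]]]'; python3 -m handwheel '[[[0.1,0,0,0],[0,0,0,0],[0,0,0,0]]]'; python3 -m handwheel '[[[0.1,0,0,0],[0,0,0,0],[0,0,0,0]]]'
```

```text
time: 41.82
tool_pos: [486.3, -144.1, 23.6]
tcp_rot: [1.022, 1.568, -0.398]
contact_force: [0.7, -0.8, -1.2]
grip_width: 38.0
time: 42.07
tool_pos: [485.5, -143.9, 21.6]
tcp_rot: [1.052, 1.57, -0.368]
contact_force: [0.7, 0.5, -1.2]
grip_width: 38.3
time: 42.32
tool_pos: [485.2, -143.8, 20.0]
tcp_rot: [2.753, 1.571, 1.332]
contact_force: [0.6, -0.8, -1.9]
grip_width: 38.5
time: 42.57
tool_pos: [485.1, -143.8, 18.9]
tcp_rot: [-2.641, 1.571, 2.221]
contact_force: [-0.4, -0.3, -1.2]
grip_width: 38.3
```

```bash
python3 -m handwheel '[[[0.05,0,0,0],[0,0,0,0],[0,0,0,0]]]'; python3 -m handwheel '[[[0.05,0,0,0],[0,0,0,0],[0,0,0,0]]]'; python3 -m handwheel '[[[0.05,0,0,0],[0,0,0,0],[0,0,0,0]]]'
```

```text
time: 42.82
tool_pos: [485.2, -143.8, 18.5]
tcp_rot: [1.762, 1.571, 0.341]
contact_force: [-0.4, -0.2, -0.3]
grip_width: 38.2
time: 43.07
tool_pos: [485.2, -143.8, 18.5]
tcp_rot: [1.132, 1.57, -0.289]
contact_force: [-1.5, 0.4, 5.5]
grip_width: 38.5
time: 43.32
tool_pos: [485.2, -143.8, 18.4]
tcp_rot: [0.953, 1.57, -0.468]
contact_force: [-3.3, 1.9, 10.4]
grip_width: 38.4
```

Touchdown. I'll release, rise, and pull back for a clear look.

```bash
python3 -m handwheel '[[[0,0,0,0],[0,0,0,0],[0,0,0,0],[0,0,0,0],[0,0,0,0]]]' 1; python3 -m handwheel '[[[-1,0,0,0],[-2,0,0,0],[-3,0,0,0],[-4,0,0,0],[-4,0,0,0],[-4,0,0,0],[-3,0,0,0],[0,0,0,0]]]'; python3 -m handwheel '[[[0,-2,3,0],[0,-2,3.5,0],[0,-2,3.5,0],[0,-2,3.5,0],[0,0,3.5,0],[0,0,3.5,0],[0,0,0,0],[0,0,0,0]]]'; python3 -m handwheel '[[[0,0,0,0],[0,0,0,0],[0,0,0,0]]]'; python3 - <<'E'
from h import *
plan(None)
for n in("top","side"):
    p,d=bot.capture(n);np.save(f"im_{n}.npy",p);np.save(f"d_{n}.npy",d);cv2.imwrite(f"pics/z_{n}.png",p[:,:,::-1])
m=bot.camera_model("top");c=cloud(m,np.load("d_top.npy"))
def fr(P,o,a):
    return rk(P,o,a)
for nm,o,a in(("white",(471,116.6),-12.8),("orange",(478,-115.3),12.3)):
    X,Y=fr(c,o,a)
    for s in(1,-1):
        t=(abs(X)<40)&(Y*s>3)&(Y*s<68)&(c[...,2]>34)&(c[...,2]<62)
        r=cv2.minEnclosingCircle(np.stack([X[t],Y[t]],-1).astype(np.float32));print(nm,s,t.sum(),"XY",np.round(r[0],1),"r",round(r[1],1),"top z",np.percentile(c[t][:,2],[50,97]).round(1))
X,Y=rk(c);t=(abs(Y+58)<28)&(abs(X)<35)&(c[...,2]>44)&(c[...,2]<80)
print("spare",c[t].mean(0).round(1),np.percentile(X[t],[2,98]),np.percentile(Y[t],[2,98]))
q=c-np.array([508.8,362.2,0]);t=(abs(q[...,0])<60)&(abs(q[...,1])<42)&(c[...,2]>40)&(c[...,2]<60);print("block",c[t].mean(0))
E
```

```text
time: 43.73
tool_pos: [485.2, -143.7, 17.3]
tcp_rot: [-2.662, 1.571, 2.2]
contact_force: [0.2, -0.0, -0.3]
grip_width: 67.3
time: 44.4
tool_pos: [487.9, -144.9, 235.0]
tcp_rot: [0.994, 1.558, -0.427]
contact_force: [1.0, -0.4, -0.4]
grip_width: 92.1
time: 45.07
tool_pos: [436.1, -359.6, 226.8]
tcp_rot: [-2.677, 1.569, 2.183]
contact_force: [-0.5, 0.9, -0.5]
grip_width: 92.2
time: 45.32
tool_pos: [436.9, -357.2, 227.8]
tcp_rot: [2.716, 1.571, 1.296]
contact_force: [-0.4, 1.0, -0.2]
grip_width: 91.8
t 45.32 pos [ 436.9 -357.2  227.8] toolx [ 0.  0. -1.] yaw 8.67 grip 91.8 F [-0.4  1.  -0.2] q6 -0.97
white 1 140 XY [-0.3 34.8] r 20.1 top z [50.4 58.2]
white -1 207 XY [ -0.2 -34.5] r 22.2 top z [51.2 57.4]
orange 1 121 XY [ 1.  34.3] r 20.0 top z [43.6 57.7]
orange -1 173 XY [  0.5 -35.3] r 20.2 top z [43.3 56.2]
spare [665.5 -68.1  57.5] [-14.95094425  20.51911018] [-75.70574583 -41.05831711]
block [507.96093746 361.13272487  47.51012126]
```

View pics/z_top.png

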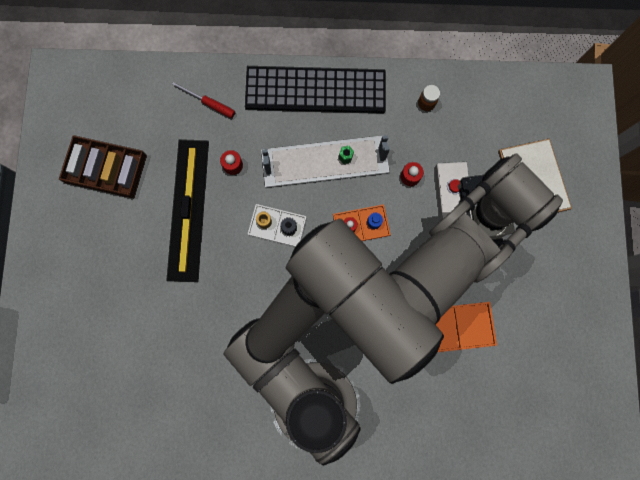

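View pics/z_side.png

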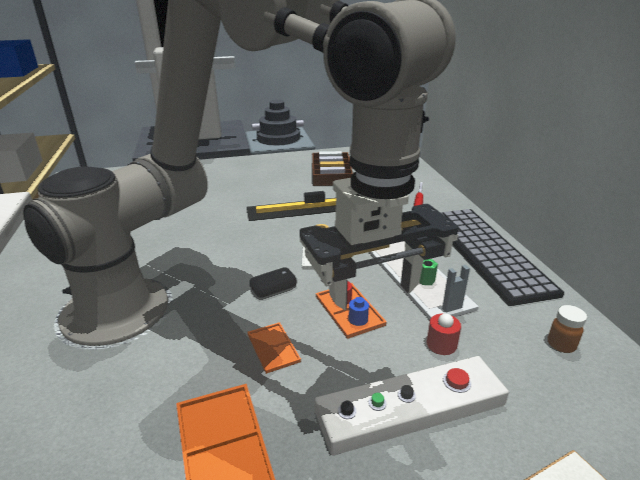

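Top view: ring (263,219) and pinion (288,226) are in the white tray, ball (350,224) and plug (375,220) in the orange one. The hexagon (346,155) hasn't moved and the bar lies on the mat. Every piece is within about 1 mm of its compartment centre. Handing in.

```bash
python3 -c "
from plant import bot
print(bot.close_job()); print(bot.get_obs()['time'])"
```

```text
the job is handed in; nothing more can be done
None
the job is handed in; nothing more can be done
```

The job is done and handed in at about 45 s of the 112 s allowed; the system reports no verdict. I lifted the bar level out of both brackets and laid it on the mat before taking any stock. The pinion and ring then went into the white tray, and the ball master and plug into the middle-sized orange tray.

**Last checks, from the final top picture and depth:**
- **Pieces:** all four are within about 1 mm of their compartment centres along both tray axes. Their heights match standing upright on the tray floor.
- **Bar:** it lies along the mat, grip upward, about 1 mm from the mat's centre.
- **Green hexagon:** it shifted less than 0.5 mm from where I first measured it after the bar came off.
- **Arm:** it was clear of everything, about 228 mm up, when I handed in.

**What disagreed or stayed uncertain:**
- The first wrist measurement of the bar was about 4 mm off because the arm was still settling. A settled retake agreed with the top camera.
- The tray positions differed by about 4 mm between cameras; I used the average.
- I gripped the ring and plug about 6 mm off-centre to keep the gripper body clear of the brackets. They read 38–39 mm instead of 40 mm in the jaws, but landed centred.
- In the last side view the gripper hid the white tray and part of the ball master, so that check rests on the top view.

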